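# Put the oiled ware away to dry

## Robot

A 6-joint arm with a two-finger parallel gripper is mounted at the origin on the work surface. World frame = base frame: x ahead of the robot, y to its left, z up, the work surface at z = 0. Lengths are in m, angles in rad, forces in N, time in s.
With the tool pointing down it reaches from about 0.35 to 0.85 m from the base axis. Payload 8.1 kg.
Tool frame: the origin (TCP) lies between the finger pads; the fingertips stand 25 mm ahead of it and the grasp point (between the pads) lies 6 mm ahead of it; z points along the fingers, y is the line along which they close (so a half turn about z gives the same grasp; the last joint's range is limited). The gripper opens to 93 mm and grips with 3 to 60 N. Pads are 15 mm wide; open, the fingers measure 128 mm over their backs; the gripper's body (75 mm by 188 mm) begins 65 mm behind the grasp point.
Start: joints at [1.215, 0.13, 1.488, -0, 1.523, -0.085], TCP at [0.16, 0.578, 0.244] pointing down, gripper open.
Joint ranges: [-2.96, 2.96], [-0.89, 2.26], [0.02, 2.5], [-1.34, 4.48], [0, 2.73], [-2.66, 2.66]. Speed limits (rad/s): [2.39, 2.39, 2.79, 3.14, 3.14, 3.14].

## Interface

Orientations are given as a rotation vector (axis times angle).
In Python, from plant import robot gives the robot as it stands.
- The arm moves only by the tool arm_command, never from a script. Its argument "increments" is text: rows parted by semicolons, each of 5 numbers parted by spaces: the closure, from 0 (fully open) to 1 (shut), then the shift along the tool's x, y, z in mm, then the turn about the tool's z in rad. A call has 1 to 5 rows; each row is the pose to reach, as a shift and turn from the pose commanded when the call began, along the tool's axes at that moment; what a row does not reach only later rows make up. A row lasts 1/10 s, in which the tool goes at most 50 mm and 8.59 degrees, less where a joint would pass 70% of its speed; a pose out of reach is approached as far as the arm can. A call with a gripper value outside its range is refused whole. The fingers move at their own pace and stop on an object; "grip_force" is the grip in N (left out, the last holds). Time passes only in rows, so rows that repeat a pose let the fingers close. It gives the time, the measured TCP pose, the force, the opening and the grip force at its end, in the units of the state.
- robot.read_state(): the state, without advancing time (a new reading comes with each control period).
- robot.read_camera(name): name is "scene" or "top"; returns the picture (400x640x3 uint8, blue, green, red); there is no depth.
- robot.camera_model(name): a dict with "fx", "fy", "cx", "cy" (pixels), "eye" and "rotation" of the camera in the world. Camera axes: x right, y down, z forward; pixel columns grow to the right and rows downward; lengths in m; the calibration is good to about 2 mm. A picture is of the moment at which its call begins. camera_model takes no time and is no camera call.
- robot.close_job(): hands the job in; it is judged then, once.
The state is a dict: "t": time; "q": joint angles; "dq": joint speeds; "joint_torque": joint torques, N m; "tool_pos": TCP position; "orientation": TCP orientation; "force": force on the tool from outside, world axes, zero at the start; "wrist_torque": the same for the moment, N m; "opening": finger opening in m; "gripper_force": force on a finger pad.
Only numpy, scipy, OpenCV 4.12 (cv2) and the standard library are available. Lean on these libraries where they do the work, as an engineer would, in place of code of your own. Each camera call takes 0.05 s, during which the arm holds its last target. There are 200 camera calls.

## Task

Put the freshly oiled ware away to dry: hang each mug by its handle on the drying stand, one to a hook, stand all the little lidded pots upright in the tray, and slide the loaded tray straight into the drying hood until it is fully home against the back. When everything is in its place, wind the hood's spring timer clockwise all the way to its stop. Leave the other things on the bench where they are.

Things in the scene. Friction and masses are not known exactly. Their poses are not given: they have to be found in the camera images.
- mug_a: light wood turned mug, open at the top, standing on its base: 62 mm outer dia, 95 mm tall, 6 mm wall, 10 mm base, 160 g (hidden 0.7 to 1.4 times). Origin at the centre of the base, z up the mug's axis, handle on its +y side (outer face 71 mm from the axis). Two mugs, alike
- mug_b: light wood turned mug, open at the top, standing on its base: 62 mm outer dia, 95 mm tall, 6 mm wall, 10 mm base, 160 g (hidden 0.7 to 1.4 times). Origin at the centre of the base, z up the mug's axis, handle on its +y side (outer face 71 mm from the axis). Two mugs, alike
- pot_0: small dark turned lidded pot (lid fixed, with a little finial): straight body 48 mm dia from 4 to 40 mm above its foot, 58 mm tall to the finial, 70 g (hidden 0.7 to 1.4 times). Origin at the centre of its foot, z up. There are two or three pots in a start; an absent one reads None throughout
- pot_1: small dark turned lidded pot (lid fixed, with a little finial): straight body 48 mm dia from 4 to 40 mm above its foot, 58 mm tall to the finial, 70 g (hidden 0.7 to 1.4 times). Origin at the centre of its foot, z up. There are two or three pots in a start; an absent one reads None throughout
- pot_2: small dark turned lidded pot (lid fixed, with a little finial): straight body 48 mm dia from 4 to 40 mm above its foot, 58 mm tall to the finial, 70 g (hidden 0.7 to 1.4 times). Origin at the centre of its foot, z up. There are two or three pots in a start; an absent one reads None throughout
- mug_a_handle (a point): centre of mug_a's handle opening: 46 mm out along the mug's +y, 48 mm above its base; axes as the mug's. The handle is a D of 10 mm round bar; its opening is 30 mm wide (31 to 61 mm from the axis), 46 mm high (25 to 71 mm above the base), and is passed through along the mug's x
- mug_b_handle (a point): centre of mug_b's handle opening: 46 mm out along the mug's +y, 48 mm above its base; axes as the mug's. The handle is a D of 10 mm round bar; its opening is 30 mm wide (31 to 61 mm from the axis), 46 mm high (25 to 71 mm above the base), and is passed through along the mug's x
- tray: bare aluminium tray, 200 (x) x 160 (y) x 20 mm, floor and walls 3 mm thick, 0.4 kg, lying flat on the bench (origin at the centre of its underside, z up). It slides on the bench. A bow handle of 10 mm steel bar stands out of its -y wall
- tray_bar (a point): middle of the tray handle's grip bar: 152 mm from the tray's origin along its -y (72 mm from the wall), 36 mm above the bench; the bar runs 68 mm along the tray's x; axes as the tray's
- hood: fixed grey steel drying hood on the bench with a clear roof pane and far window and a black blower on its back, 228 (x) x 168 (y) mm, roof top 113 mm up, 105 mm clear height inside, no floor: the tray slides in on the bench. Origin on the bench at its middle, z up; the mouth faces its -y. The back wall stops the tray fully home: tray origin at the hood's origin, x along x, handle outside the mouth
- hood_mouth (a point): middle of the hood's mouth at bench level, 80 mm from the hood's origin along its -y; axes as the hood's. Two aluminium guide rails, 22 mm high, 206 mm apart, run along the hood's y inside it and flare outward for 28 mm before the mouth
- timer (a joint): hood's spring-wound timer: rad wound, clockwise seen from above about an upright axis, from 0 (run out) to a stop at 5.2 (fully wound). Turning takes about 0.1 N m (0.06 friction plus a weak spring, 0.008 per rad); it stays where it is left. At 0 the key's blade lies along the hood's x; at value v it is turned clockwise by v
- key (a point): on the timer's axis on the hood's roof, at the height to grip its black wing key, 153 mm above the bench, 46 mm from the hood's origin along its +y. Blade 44 mm long, 10 mm thick, 36 mm high (its top 11 mm above this point); a 46 mm dial lies 25 mm below. Its axes turn with the key: x along the blade
- stand: fixed wooden drying stand: base board 130 (x) x 220 (y) x 18 mm, origin at the middle of its underside, z up. Two turned posts, 18 to 26 mm dia and 250 mm tall, at x = +50 mm, y = +70 and -70 mm; from each a 7 mm dia steel hook runs along the stand's -x
- hook_left (a point): top of the hollow of the hook at the stand's y = +70 mm, where a handle comes to rest: x = -40 mm, 211.5 mm above the bench; axes as the stand's. The hook leaves its post 215 mm up, sinks to this hollow (underside 204.5 mm up), then turns up to a tip at x = -60 mm (top 227.5 mm up)
- hook_right (a point): the same on the other hook, at the stand's y = -70 mm
- glue: bystander: glue bottle, 56 mm dia, 170 mm tall, on the far side of the bench
- sanding_block: bystander: cork sanding block, 100 x 60 x 32 mm, lying on the bench
- oil_tin: bystander: steel finishing-oil tin, 74 mm dia, 110 mm tall, far side of the bench
- lathe_chuck: bystander: steel four-jaw lathe chuck lying on its back, 94 mm dia, 59 mm tall, 1.8 kg
- gouge: bystander: turning gouge with a 220 mm dark wood handle, 32 mm thick, lying on the bench
- blank: bystander: dark square wood blank, 55 x 140 x 55 mm, lying on the bench
Not all that is in view belongs to the job. What is shaped like the mug_a but purple is not meant.

How it is judged:
By the outcome, as a careful person would: the job done as asked, in the order asked, and still so for the second after the job is handed in, with the robot touching nothing.
Of pot_0, pot_1, pot_2 only 2 to 3 are there at a start; the rules pass over those that are not, and their reading is None.
At some moment in a run one of pot_0, pot_1, pot_2, tray may be knocked a few centimetres aside while the robot is not near it.
It also fails if it takes over 210 s, if anything falls off the work surface, if the arm or the gripper's body presses on something with over 40 N, if the wrist force passes 120 N, or if a joint passes its speed limit or range.

## Working session

There is one attempt and no reset: what is moved stays moved. The work goes in short steps, Python scripts to look and compute and a tool call to move; the robot and the scene stay as the last step left them, time stands still between calls to the robot, and variables do not carry over. Pictures are saved under pics/ and viewed, at most 14 in all, crops included, and the job is handed in when it is done.

Besides the shell and the picture viewer there is one more tool, called by a JSON object that holds its "api" and its "payload", one argument or row to a line. arm_command: Moves the arm, as the interface text tells. Its arguments: {"type":"object","properties":{"increments":{"type":"string"},"grip_force":{"type":"number"}},"required":["increments"]}

```bash
ls; mkdir -p pics; python3 - <<'E'
from plant import robot
import cv2
for n in("scene","top"):
    cv2.imwrite(f"pics/{n}0.png",robot.read_camera(n)); print(n,robot.camera_model(n))
print(robot.read_state())
E
```

```text
pics
scene {'fx': 376.2762820883466, 'fy': 376.2762820883466, 'cx': 324.0333672693634, 'cy': 192.40901283254144, 'eye': array([ 0.99176329, -0.11394561,  0.97490819]), 'rotation': array([-2.13213903, -1.59639465,  0.44205832])}
top {'fx': 369.2284926762643, 'fy': 369.2284926762643, 'cx': 323.01827754379707, 'cy': 200.76828285977612, 'eye': array([0.32739891, 0.04573451, 1.18314994]), 'rotation': array([-2.16244385,  2.11520632, -0.22785334])}
{'t': 0.1, 'q': array([ 1.21456801e+00,  1.31058448e-01,  1.48913389e+00,  5.55591545e-05,
        1.52297988e+00, -8.54097286e-02]), 'dq': array([-0.00033288, -0.0013892 , -0.00301187, -0.00060098, -0.00041676,
       -0.00048306]), 'joint_torque': array([ 1.41421500e-03, -5.61343360e+01, -4.93094373e+01,  7.70826358e-02,
        2.92076269e-02, -1.29883197e-04]), 'tool_pos': array([0.16032119, 0.57772134, 0.24272858]), 'orientation': array([-4.24052102e-01, -3.11243708e+00,  2.40152552e-03]), 'force': array([-0.16016696,  0.35075743,  0.84490751]), 'wrist_torque': array([ 0.00440238, -0.05356544,  0.04624282]), 'gripper_force': 0.0, 'opening': 0.09282776958045769}
```

View pics/scene0.png

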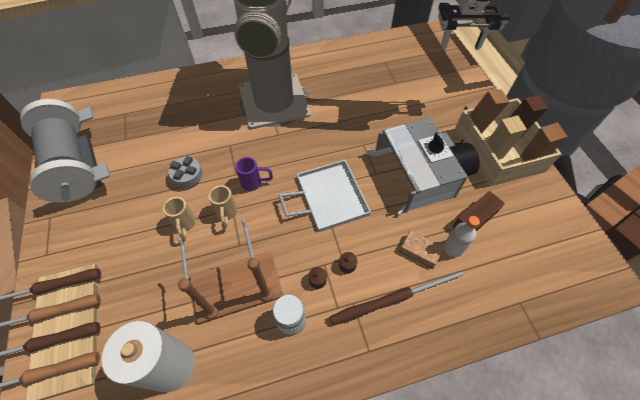

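View pics/top0.png

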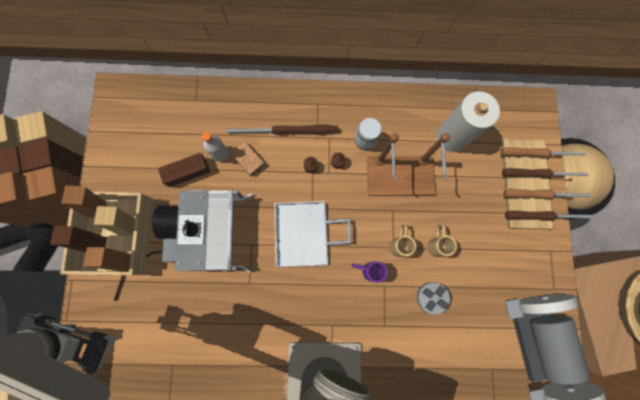

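The top view (x up, y left) shows these, in pixels:
- Wood mugs at (404,245) and (443,243), with the purple decoy at (375,271).
- Dark pots at (310,165) and (338,160).
- Tray at (302,234), with its handle to the right.
- Hood at (205,230), mouth to the right, and key at (190,229).
- Stand board at (400,177), with posts on the far side.

I'll enlarge both views.

```bash
cat > h.py <<'E'
import numpy as np,cv2
from scipy.spatial.transform import Rotation as R
from plant import robot
C={n:robot.camera_model(n) for n in("scene","top")}
def ray(n,u,v):
    c=C[n];d=R.from_rotvec(c["rotation"]).as_matrix()@np.array([(u-c["cx"])/c["fx"],(v-c["cy"])/c["fy"],1]);return np.array(c["eye"]),d
def onz(n,u,v,z):
    e,d=ray(n,u,v);return e+d*(z-e[2])/d[2]
def two(ps,pt):
    (a,d),(b,f)=ray("scene",*ps),ray("top",*pt)
    s=np.linalg.lstsq(np.c_[d,-f],b-a,rcond=None)[0];p,q=a+s[0]*d,b+s[1]*f
    return (p+q)/2,np.linalg.norm(p-q)
def proj(n,p):
    c=C[n];x=R.from_rotvec(c["rotation"]).as_matrix().T@(np.array(p)-c["eye"]);return np.round([c["fx"]*x[0]/x[2]+c["cx"],c["fy"]*x[1]/x[2]+c["cy"]],1)
def crop(img,x0,y0,x1,y1,s,name):
    o=cv2.resize(img[y0:y1,x0:x1],None,fx=s,fy=s,interpolation=cv2.INTER_CUBIC)
    for x in range((x0+19)//20*20,x1,20): cv2.putText(o,str(x),((x-x0)*s,8),0,.3,(0,255,255)); cv2.line(o,((x-x0)*s,10),((x-x0)*s,16),(0,255,255))
    for y in range((y0+19)//20*20,y1,20): cv2.putText(o,str(y),(0,(y-y0)*s+3),0,.3,(0,255,255)); cv2.line(o,(20,(y-y0)*s),(26,(y-y0)*s),(0,255,255))
    cv2.imwrite(f"pics/{name}.png",o)
E
python3 - <<'E'
from h import *
t=cv2.imread("pics/top0.png");s=cv2.imread("pics/scene0.png")
crop(t,145,115,475,295,1*2,"x") 
crop(t,265,120,465,270,4,"t1"); crop(s,150,140,370,300,3,"s1"); crop(t,140,170,360,280,3,"t2")
E
```

```text
(no output)
```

View pics/t1.png

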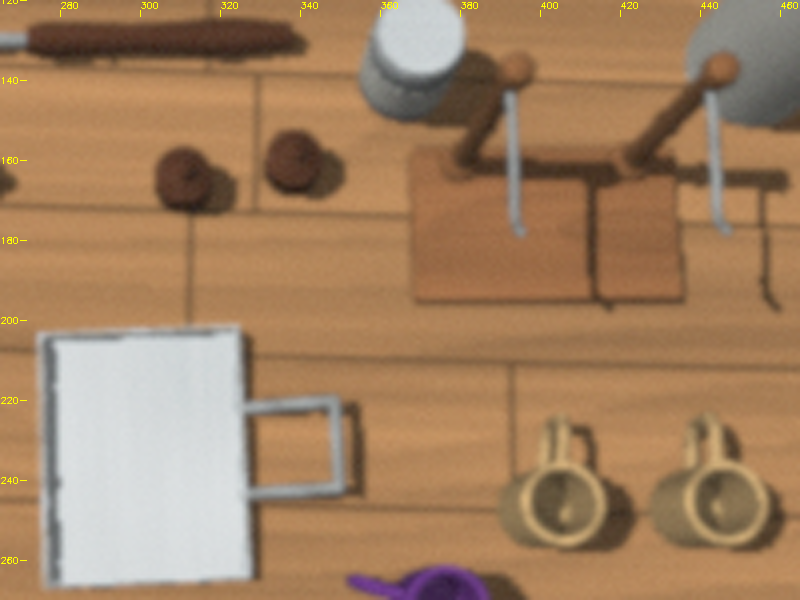

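View pics/s1.png

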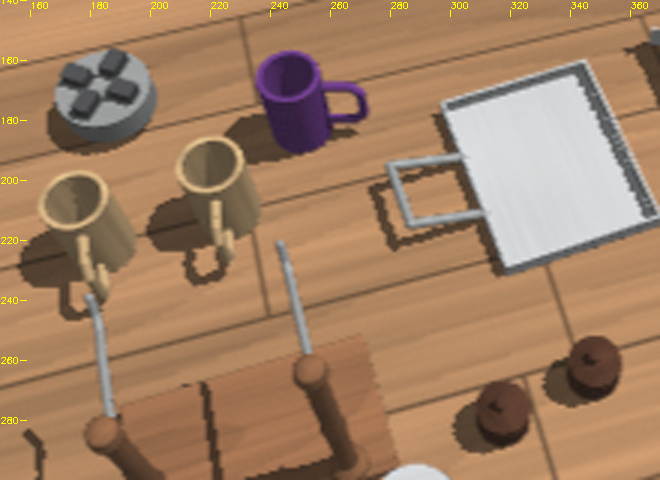

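View pics/t2.png

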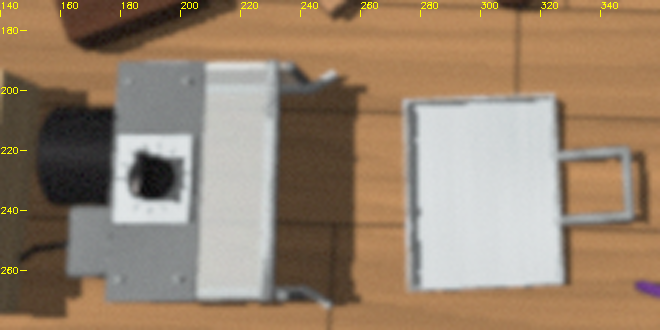

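```bash
cat > m.py <<'E'
from h import *
np.set_printoptions(precision=4,suppress=True)
T=lambda x,y:((x+.5)/4-.5+265,(y+.5)/4-.5+120)
S=lambda x,y:((x+.5)/3-.5+150,(y+.5)/3-.5+140)
U=lambda x,y:((x+.5)/3-.5+140,(y+.5)/3-.5+170)
def p(n,*a): print(n,*a)
for n,t,s,z in [("mug1",(562,505),(212,163),.095),("mug2",(727,502),(74,200),.095),("m1h",(562,419),(216,205),.076),("m2h",(712,415),(82,240),.076),
 ("tipL",(519,232),(281,242),.226),("tipR",(726,232),(90,296),.226),("postL",(516,70),(311,368),.25),("postR",(720,70),(103,432),.25),
 ("pot1",(184,178),(503,412),.028),("pot2",(294,160),(595,367),.028)]:
    p(n,*two(S(*s),T(*t)),onz("top",*T(*t),z),onz("scene",*S(*s),z))
p("hookL exit post",onz("top",*T(510,92),.215),onz("top",*T(517,225),.22),"R",onz("top",*T(711,92),.215),onz("top",*T(719,220),.22))
c=[onz("top",*T(*q),.02)[:2] for q in [(38,333),(242,328),(256,578),(45,585)]]
p("tray",np.mean(c,0),[np.linalg.norm(c[i]-c[i-1]) for i in range(4)],c)
p("bar",onz("top",*T(338,445),.041),"s",onz("scene",*S(400,195),.041))
c=[onz("top",*U(*q),.113)[:2] for q in [(118,62),(277,62),(273,299),(106,300)]]
p("hood",np.mean(c,0),[np.linalg.norm(c[i]-c[i-1]) for i in range(4)],c)
p("key",two((436,145),U(154,177)),onz("top",*U(154,177),.164))
p("flare",onz("top",*U(335,72),.022),onz("top",*U(328,305),.022))
p("board",[onz("top",*T(*q),.018)[:2] for q in [(410,148),(415,301),(684,299),(676,150)]])
E
python3 m.py
python3 - <<'E'
from h import *
s=cv2.imread("pics/scene0.png");crop(s,360,110,500,230,5,"s2")
for n,im in(("top",cv2.imread("pics/top0.png")),("scene",s)):
    m=((im.max(2)<75)&(im[:,:,2]>im[:,:,0]+12)).astype(np.uint8)
    k,l,st,ce=cv2.connectedComponentsWithStats(m)
    for i in range(1,k):
        if 60<st[i,4]<900: print(n,st[i],ce[i].round(1))
E
```

```text
mug1 [ 0.3999 -0.2303  0.0908] 0.0013126111579200917 [ 0.3995 -0.2299  0.095 ] [ 0.403  -0.2291  0.095 ]
mug2 [ 0.4046 -0.3539  0.0914] 0.000914197852141095 [ 0.4043 -0.3531  0.095 ] [ 0.4072 -0.3525  0.095 ]
m1h [ 0.4606 -0.2277  0.1153] 0.0032105923548989518 [ 0.4658 -0.2361  0.076 ] [ 0.4358 -0.2346  0.076 ]
m2h [ 0.4656 -0.3393  0.119 ] 0.006641066161073954 [ 0.4715 -0.3513  0.076 ] [ 0.4381 -0.3543  0.076 ]
tipL [ 0.5729 -0.1724  0.2247] 0.0010914675736546882 [ 0.5726 -0.1715  0.226 ] [ 0.5735 -0.1728  0.226 ]
tipR [ 0.577  -0.313   0.2237] 0.0003521928576111542 [ 0.5764 -0.312   0.226 ] [ 0.5782 -0.3126  0.226 ]
postL [ 0.6822 -0.1688  0.2383] 0.0006844330465841927 [ 0.6778 -0.1658  0.25  ] [ 0.687  -0.1683  0.25  ]
postR [ 0.6871 -0.3096  0.2368] 0.0018472865127000246 [ 0.6821 -0.3037  0.25  ] [ 0.6923 -0.307   0.25  ]
pot1 [ 0.6688  0.0135 -0.0193] 0.08620854007991421 [0.6609 0.0558 0.028 ] [ 0.6797 -0.0334  0.028 ]
pot2 [0.6729 0.0074 0.094 ] 0.07763729675457244 [ 0.6786 -0.0332  0.028 ] [0.6632 0.0558 0.028 ]
hookL exit post [ 0.6749 -0.1694  0.215 ] [ 0.579  -0.1716  0.22 
[... 1501 characters left out ...]
0  29  24 353] [616.6  10.3]
scene [427  51  30  24 377] [441.7  62.7]
scene [462  51  14  14  75] [468.6  57.2]
scene [  0  93  34  58 664] [ 13.2 120.5]
scene [470  93  38  39 668] [485.7 111.9]
scene [510  99  39  39 454] [527.2 114.1]
scene [338 108  60  15  76] [365.8 115.4]
scene [ 77 128  14  11  82] [ 84.3 133. ]
scene [521 129  45  32 637] [539.6 146.5]
scene [367 155  37  21  87] [379.7 167.9]
scene [334 260  22  13  95] [343.9 267.5]
scene [214 267  52  43 341] [245.9 293.9]
scene [ 30 269  71  26 227] [ 65.9 284.6]
scene [308 273  18  16 113] [314.5 281.6]
scene [186 290  24  29 148] [199.  306.5]
scene [330 309  45  16 108] [349.6 317.8]
scene [ 23 323  77  30 230] [ 62.1 340.5]
```

View pics/s2.png

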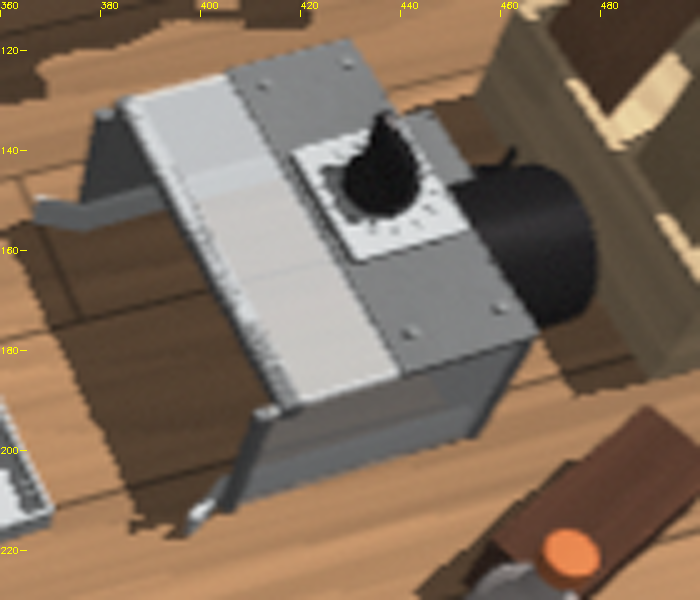

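```bash
cat > plan.py <<'E'
from h import *
def cur():
    s=robot.read_state();M=R.from_rotvec(s["orientation"]).as_matrix();return s,np.array(s["tool_pos"]),np.degrees(np.arctan2(M[1,1],M[0,1]))
def plan(legs):
    "legs: (x,y,z of TCP, closing yaw deg); prints shift mm in tool axes at leg start, turn, rows needed"
    s,p,yaw=cur();print("t%.1f"%s["t"],p.round(4),"yaw%.1f"%yaw,"q6 %.2f"%s["q"][5],"open%.4f"%s["opening"])
    for x,y,z,w in legs:
        a=np.radians(yaw);cy=np.array([np.cos(a),np.sin(a),0]);cx=np.array([-np.sin(a),np.cos(a),0])
        d=np.array([x,y,z])-p;t=-np.radians(w-yaw)
        print("  %.1f %.1f %.1f %.3f"%(d@cx*1e3,d@cy*1e3,-d[2]*1e3,t),"rows",int(np.ceil(max(np.linalg.norm(d)/.05,abs(t)/.1499))),"q6~%.0f"%(np.degrees(np.arctan2(y,x))-w))
        p,yaw=np.array([x,y,z]),w
E
python3 - <<'E'
from plan import *
print("roll knob",two((130,348),(481,107)),"base edge",onz("top",440,148,0),onz("top",452,152,0), "tin",onz("top",369,130,.11))
plan([(.40,.25,.26,85),(.42,0,.26,85),(.4012,-.2295,.20,85),(.4012,-.2295,.083,85),(.4012,-.2295,.26,85),(.5466,-.127,.249,2)])
E
```

```text
roll knob (array([ 0.7800622 , -0.4172128 ,  0.23315087]), np.float64(0.002026845855958491)) base edge [ 0.73790775 -0.37985056  0.        ] [ 0.7249863  -0.42029847  0.        ] tin [ 0.75111268 -0.12165419  0.11      ]
t0.1 [0.1603 0.5777 0.2427] yaw74.5 q6 -0.09 open0.0928
  -318.6 -251.7 -17.3 -0.184 rows 9 q6~-53
  -41.7 -247.3 -0.0 -0.000 rows 6 q6~-85
  -1.3 -230.3 60.0 -0.000 rows 5 q6~-115
  0.0 0.0 117.0 -0.000 rows 3 q6~-115
  0.0 0.0 -177.0 -0.000 rows 4 q6~-115
  -135.9 114.8 11.0 1.449 rows 10 q6~-15
```

{"api": "arm_command", "payload": {
  "increments": "0 -318.6 -251.7 -17.3 -0.184; 0 -318.6 -251.7 -17.3 -0.184; 0 -318.6 -251.7 -17.3 -0.184; 0 -318.6 -251.7 -17.3 -0.184; 0 -318.6 -251.7 -17.3 -0.184"
}}

```text
t: 0.6
tool_pos: [0.308, 0.3753, 0.2539]
orientation: [-0.136, -3.138, 0.001]
force: [1.2, -0.1, 0.3]
opening: 0.093
gripper_force: 0.0
```

```bash
python3 - <<'E'
from plan import *
plan([(.42,0.1,.26,85)])
E
```

```text
t0.6 [0.308  0.3753 0.2539] yaw85.1 q6 -0.71 open0.0930
  -135.3 -264.6 -6.1 0.001 rows 6 q6~-72
```

{"api": "arm_command", "payload": {
  "increments": "0 -130 -265 -6 0; 0 -130 -265 -6 0; 0 -130 -265 -6 0; 0 -130 -265 -6 0; 0 -130 -265 -6 0"
}}

```text
t: 1.1
tool_pos: [0.3978, 0.1421, 0.2592]
orientation: [0.136, 3.139, 0.0]
force: [0.9, 0.8, 0.3]
opening: 0.0931
gripper_force: 0.0
```

{"api": "arm_command", "payload": {
  "increments": "0 0 -250 20 0; 0 0 -250 20 0; 0 0 -250 20 0; 0 0 -250 20 0; 0 0 -250 20 0"
}}

```text
t: 1.6
tool_pos: [0.3753, -0.1061, 0.2391]
orientation: [0.136, 3.138, -0.0]
force: [1.0, 0.2, -0.2]
opening: 0.093
gripper_force: 0.0
```

```bash
python3 - <<'E'
from plan import *
plan([(.4012,-.2295,.2,85)])
E
```

```text
t1.6 [ 0.3753 -0.1061  0.2391] yaw85.0 q6 -1.89 open0.0930
  -36.5 -120.7 39.1 0.001 rows 3 q6~-115
```

{"api": "arm_command", "payload": {
  "increments": "0 -36 -121 39 0; 0 -36 -121 39 0; 0 -36 -121 39 0; 0 -36 -121 39 0; 0 -36 -121 39 0"
}}

```text
t: 2.1
tool_pos: [0.4009, -0.2279, 0.1996]
orientation: [-0.139, -3.137, -0.002]
force: [0.4, 0.5, -0.3]
opening: 0.0927
gripper_force: 0.0
```

```bash
python3 - <<'E'
from plan import *
plan([(.4012,-.2295,.083,85)])
E
```

```text
t2.1 [ 0.4009 -0.2279  0.1996] yaw84.9 q6 -2.11 open0.0927
  -0.5 -1.5 116.6 -0.001 rows 3 q6~-115
```

Descend and grip mug 1, then lift it.

{"api": "arm_command", "payload": {
  "increments": "0 -0.5 -1.5 40 0; 0 -0.5 -1.5 80 0; 0 -0.5 -1.5 117 0; 0 -0.5 -1.5 117 0; 0.2 -0.5 -1.5 117 0",
  "grip_force": 15
}}

```text
t: 2.6
tool_pos: [0.4019, -0.2285, 0.0842]
orientation: [-0.134, -3.138, -0.001]
force: [-0.1, 0.1, 0.4]
opening: 0.0884
gripper_force: 0.0
```

{"api": "arm_command", "payload": {
  "increments": "1 0 0 0 0; 1 0 0 0 0; 1 0 0 0 0; 1 0 0 0 0; 1 0 0 0 0",
  "grip_force": 15
}}

```text
t: 3.1
tool_pos: [0.4027, -0.2301, 0.0847]
orientation: [0.136, 3.137, -0.002]
force: [-0.3, 0.5, 7.8]
opening: 0.0605
gripper_force: 15.0
```

{"api": "arm_command", "payload": {
  "increments": "1 0 0 -40 0; 1 0 0 -80 0; 1 0 0 -120 0; 1 0 0 -160 0; 1 0 0 -180 0"
}}

```text
t: 3.6
tool_pos: [0.4027, -0.2301, 0.2675]
orientation: [0.136, 3.135, -0.004]
force: [0.2, -0.8, -1.4]
opening: 0.0607
gripper_force: 15.0
```

{"api": "arm_command", "payload": {
  "increments": "1 0 0 0 0.15; 1 0 0 0 0.3; 1 0 0 0 0.44; 1 0 0 0 0.59; 1 0 0 0 0.73"
}}

```text
t: 4.1
tool_pos: [0.4016, -0.2293, 0.2632]
orientation: [-1.256, -2.879, -0.0]
force: [-0.5, -0.8, -0.5]
opening: 0.0608
gripper_force: 15.0
```

{"api": "arm_command", "payload": {
  "increments": "1 0 0 0 0.15; 1 0 0 0 0.3; 1 0 0 0 0.44; 1 0 0 0 0.59; 1 0 0 0 0.72"
}}

```text
t: 4.6
tool_pos: [0.4016, -0.2293, 0.2632]
orientation: [-2.19, -2.252, 0.0]
force: [-0.4, 0.5, -1.3]
opening: 0.0605
gripper_force: 15.0
```

```bash
python3 - <<'E'
from plan import *
plan([(.5466,-.127,.249,2)])
E
```

```text
t4.6 [ 0.4016 -0.2293  0.2632] yaw1.6 q6 -0.66 open0.0605
  98.3 147.8 14.2 -0.007 rows 4 q6~-15
```

{"api": "arm_command", "payload": {
  "increments": "1 98 148 12.5 0; 1 98 148 12.5 0; 1 98 148 12.5 0; 1 98 148 12.5 0; 1 98 148 12.5 0"
}}

```text
t: 5.1
tool_pos: [0.5481, -0.1238, 0.2496]
orientation: [-2.178, -2.261, -0.0]
force: [-1.2, -0.9, -2.1]
opening: 0.0605
gripper_force: 15.0
```

```bash
python3 - <<'E'
from plan import *
plan([(.5466,-.127,.2507,2),(.5921,-.1255,.2507,2)])
a,b=robot.read_camera("scene"),robot.read_camera("top")
crop(a,190,150,310,310,3,"a");crop(b,340,120,460,280,3,"b")
cv2.imwrite("pics/ab.png",np.hstack([cv2.imread("pics/a.png"),cv2.imread("pics/b.png")]))
E
```

```text
t5.1 [ 0.5481 -0.1238  0.2496] yaw2.1 q6 -0.35 open0.0605
  -3.2 -1.6 -1.1 0.003 rows 1 q6~-15
  -0.1 45.5 -0.0 -0.000 rows 1 q6~-14
```

View pics/ab.png

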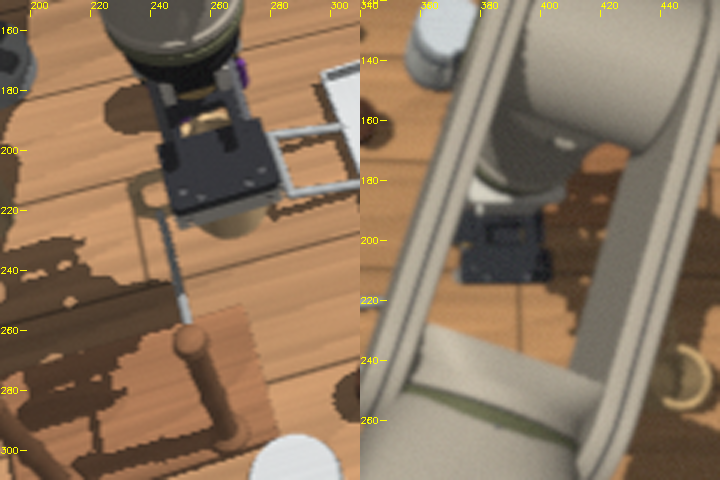

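{"api": "arm_command", "payload": {
  "increments": "1 -2.5 0 -1 0; 1 -2.5 10 -1 0; 1 -2.5 22 -1 0; 1 -2.5 34 -1 0; 1 -2.5 44 -1 0"
}}

```text
t: 5.7
tool_pos: [0.5911, -0.1283, 0.2523]
orientation: [2.184, 2.257, 0.001]
force: [-0.1, -1.1, -2.1]
opening: 0.0603
gripper_force: 15.0
```

{"api": "arm_command", "payload": {
  "increments": "1 0 0 6 0; 1 0 0 12 0; 1 0 0 18 0; 1 0 0 22 0; 1 0 0 22 0"
}}

```text
t: 6.2
tool_pos: [0.5897, -0.1273, 0.2288]
orientation: [-2.182, -2.258, 0.001]
force: [-0.7, -0.7, -2.8]
opening: 0.0605
gripper_force: 15.0
```

```bash
python3 - <<'E'
from plan import *
plan([(.5921,-.1255,.2247,2)])
a=robot.read_camera("scene")
crop(a,190,150,310,310,4,"a2")
E
```

```text
t6.2 [ 0.5897 -0.1273  0.2288] yaw1.9 q6 -0.33 open0.0605
  1.7 2.4 4.1 -0.001 rows 1 q6~-14
```

View pics/a2.png

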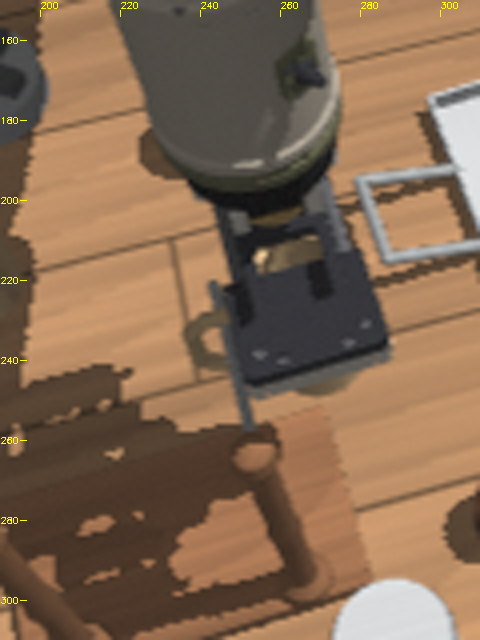

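The hook, running from (242,222) to (252,255), passes through the handle loop at (238,235). Next I lower until it seats.

{"api": "arm_command", "payload": {
  "increments": "1 0 1 2 0; 1 0 2 4 0; 1 0 2 5 0; 1 0 2 5 0"
}}

```text
t: 6.65
tool_pos: [0.5927, -0.1274, 0.2252]
orientation: [2.183, 2.259, 0.0]
force: [-0.0, 0.6, -0.5]
opening: 0.0604
gripper_force: 15.0
```

{"api": "arm_command", "payload": {
  "increments": "1 0 0 1 0; 1 0 0 2 0; 1 0 0 2.5 0; 1 0 0 2.5 0"
}}

```text
t: 7.05
tool_pos: [0.5924, -0.1274, 0.2226]
orientation: [-2.183, -2.259, -0.0]
force: [-2.8, 1.5, 4.2]
opening: 0.0604
gripper_force: 15.0
```

{"api": "arm_command", "payload": {
  "increments": "1 0 0 0 0; 1 0 0 0 0; 1 0 0 0 0",
  "grip_force": 3
}}

```text
t: 7.35
tool_pos: [0.5924, -0.1274, 0.2219]
orientation: [-2.183, -2.259, 0.0]
force: [0.7, -0.2, -0.9]
opening: 0.0602
gripper_force: 3.0
```

{"api": "arm_command", "payload": {
  "increments": "0.3 0 0 0 0; 0.2 0 0 0 0; 0.1 0 0 0 0; 0 0 0 0 0; 0 0 0 0 0"
}}

```text
t: 7.85
tool_pos: [0.5925, -0.1274, 0.2224]
orientation: [2.183, 2.259, 0.0]
force: [-0.1, 0.2, -0.2]
opening: 0.0912
gripper_force: 0.0
```

{"api": "arm_command", "payload": {
  "increments": "0 0 0 -20 0; 0 0 0 -40 0; 0 0 0 -60 0; 0 0 0 -80 0; 0 0 0 -80 0"
}}

```text
t: 8.35
tool_pos: [0.5939, -0.1278, 0.3061]
orientation: [2.18, 2.255, 0.004]
force: [0.0, 0.6, 0.2]
opening: 0.0928
gripper_force: 0.0
```

```bash
python3 - <<'E'
from plan import *
# mug2 : handle yaw ~+1, closing label -89 at grasp, then +2 for right hook
plan([(.4057,-.3528,.25,-89)])
E
```

```text
t8.3 [ 0.5939 -0.1278  0.3061] yaw1.9 q6 -0.33 open0.0928
  -218.5 -195.7 56.1 1.587 rows 11 q6~48
```

{"api": "arm_command", "payload": {
  "increments": "0 -218 -195 0 1.587; 0 -218 -195 0 1.587; 0 -218 -195 0 1.587; 0 -218 -195 0 1.587; 0 -218 -195 0 1.587"
}}

```text
t: 8.85
tool_pos: [0.4306, -0.3202, 0.301]
orientation: [-2.862, -1.294, 0.001]
force: [0.9, -0.2, 0.2]
opening: 0.093
gripper_force: 0.0
```

```bash
python3 - <<'E'
from plan import *
plan([(.4057,-.3528,.25,-89)])
a,b=robot.read_camera("scene"),robot.read_camera("top")
crop(a,150,160,290,310,3,"a");crop(b,350,120,470,270,3,"b")
cv2.imwrite("pics/ab3.png",np.hstack([cv2.imread("pics/a.png"),cv2.imread("pics/b.png")]))
E
```

```text
t8.8 [ 0.4306 -0.3202  0.301 ] yaw-41.4 q6 -0.01 open0.0930
  -40.9 2.9 51.0 0.832 rows 6 q6~48
```

View pics/ab3.png

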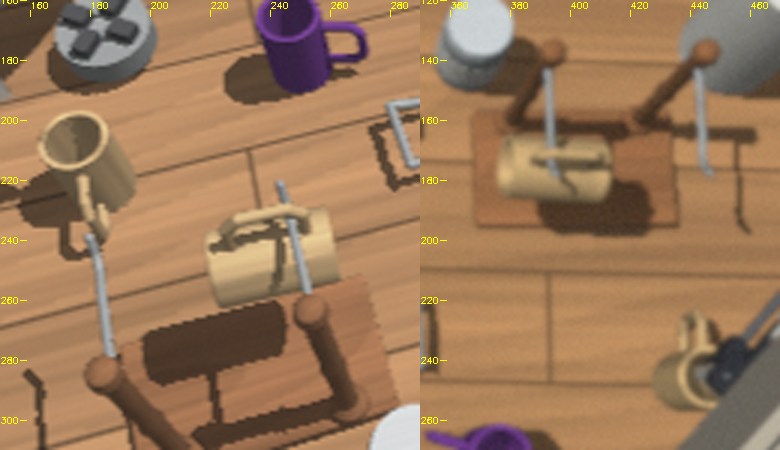

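Mug 1 hangs by its handle on the left hook, with the handle at (260,215) in the scene view. Now mug 2.

{"api": "arm_command", "payload": {
  "increments": "0 -41 3 40 0.832; 0 -41 3 40 0.832; 0 -41 3 40 0.832; 0 -41 3 40 0.832; 0 -41 3 40 0.832"
}}

```text
t: 9.45
tool_pos: [0.4076, -0.3515, 0.2609]
orientation: [-3.136, -0.157, 0.001]
force: [0.6, -0.5, 0.3]
opening: 0.0933
gripper_force: 0.0
```

{"api": "arm_command", "payload": {
  "increments": "0 0 0 0 0.08; 0 0 0 0 0.08; 0 0 0 0 0.08"
}}

```text
t: 9.75
tool_pos: [0.4077, -0.3517, 0.2616]
orientation: [-3.14, -0.045, 0.001]
force: [0.1, 0.6, -0.1]
opening: 0.093
gripper_force: 0.0
```

```bash
python3 - <<'E'
from plan import *
plan([(.4057,-.3528,.0847,-89)])
E
```

```text
t9.8 [ 0.4077 -0.3517  0.2616] yaw-88.4 q6 0.74 open0.0930
  -2.0 1.1 176.9 0.011 rows 4 q6~48
```

{"api": "arm_command", "payload": {
  "increments": "0 -2 1 45 0; 0 -2 1 90 0; 0 -2 1 135 0; 0 -2 1 177 0; 0 -2 1 177 0",
  "grip_force": 15
}}

```text
t: 10.25
tool_pos: [0.402, -0.3491, 0.0785]
orientation: [-3.132, -0.043, 0.013]
force: [0.1, 0.7, -0.9]
opening: 0.0926
gripper_force: 0.0
```

{"api": "arm_command", "payload": {
  "increments": "1 0 0 0 0; 1 0 0 0 0; 1 0 0 0 0; 1 0 0 0 0; 1 0 0 0 0",
  "grip_force": 15
}}

```text
t: 10.75
tool_pos: [0.4063, -0.3538, 0.087]
orientation: [3.14, 0.039, 0.003]
force: [-1.1, 1.5, 8.1]
opening: 0.0604
gripper_force: 15.0
```

{"api": "arm_command", "payload": {
  "increments": "1 0 0 -40 0; 1 0 0 -80 0; 1 0 0 -120 0; 1 0 0 -160 0; 1 0 0 -180 0"
}}

```text
t: 11.25
tool_pos: [0.4065, -0.3542, 0.2702]
orientation: [3.137, 0.039, 0.006]
force: [-0.0, -0.3, -0.7]
opening: 0.0601
gripper_force: 15.0
```

{"api": "arm_command", "payload": {
  "increments": "1 0 0 0 -0.15; 1 0 0 0 -0.3; 1 0 0 0 -0.44; 1 0 0 0 -0.59; 1 0 0 0 -0.73"
}}

```text
t: 11.75
tool_pos: [0.4055, -0.3532, 0.2655]
orientation: [2.917, 1.167, -0.0]
force: [-0.4, 0.3, -1.0]
opening: 0.0603
gripper_force: 15.0
```

{"api": "arm_command", "payload": {
  "increments": "1 0 0 0 -0.15; 1 0 0 0 -0.3; 1 0 0 0 -0.44; 1 0 0 0 -0.59; 1 0 0 0 -0.73"
}}

```text
t: 12.25
tool_pos: [0.4055, -0.3532, 0.2655]
orientation: [-2.308, -2.131, 0.0]
force: [0.3, -0.3, -1.6]
opening: 0.0603
gripper_force: 15.0
```

```bash
python3 - <<'E'
from plan import *
# right hollow (.597,-.312), mug centre -46 in stand y
plan([(.597-.045+.0014,-.312-.0014-.046,.2507,2),(.597+.0014,-.358,.2507,2)])
E
```

```text
t12.2 [ 0.4055 -0.3532  0.2655] yaw-4.6 q6 -0.73 open0.0603
  5.6 147.9 14.8 -0.115 rows 3 q6~-35
  -0.2 45.0 -0.0 -0.000 rows 1 q6~-33
```

{"api": "arm_command", "payload": {
  "increments": "1 5.6 148 13.5 -0.115; 1 5.6 148 13.5 -0.115; 1 5.6 148 13.5 -0.115; 1 5.6 148 13.5 -0.115; 1 5.6 148 13.5 -0.115"
}}

```text
t: 12.75
tool_pos: [0.5539, -0.3597, 0.2497]
orientation: [-2.185, -2.253, 0.001]
force: [-1.1, -0.4, -0.8]
opening: 0.0602
gripper_force: 15.0
```

```bash
python3 - <<'E'
from plan import *
plan([(.5984,-.358,.252,2)])
E
```

```text
t12.8 [ 0.5539 -0.3597  0.2497] yaw1.7 q6 -0.68 open0.0602
  0.4 44.6 -2.3 -0.004 rows 1 q6~-33
```

{"api": "arm_command", "payload": {
  "increments": "1 0 0 -1.5 0; 1 0 11 -1.5 0; 1 0 22 -1.5 0; 1 0 33 -1.5 0; 1 0 44 -1.5 0"
}}

```text
t: 13.25
tool_pos: [0.5979, -0.3596, 0.2554]
orientation: [2.188, 2.25, 0.001]
force: [-0.0, 0.2, -1.2]
opening: 0.0603
gripper_force: 15.0
```

{"api": "arm_command", "payload": {
  "increments": "1 0 0 6 0; 1 0 0 12 0; 1 0 0 18 0; 1 0 0 20 0; 1 0 0 20 0"
}}

```text
t: 13.75
tool_pos: [0.5969, -0.359, 0.2326]
orientation: [-2.189, -2.252, 0.0]
force: [0.3, -0.4, -1.4]
opening: 0.0599
gripper_force: 15.0
```

```bash
python3 - <<'E'
from plan import *
plan([(.5984,-.358,.2227,2)])
a=robot.read_camera("scene")
crop(a,130,150,260,310,3,"a4")
E
```

```text
t13.8 [ 0.5969 -0.359   0.2326] yaw1.6 q6 -0.64 open0.0599
  1.0 1.6 9.9 -0.006 rows 1 q6~-33
```

View pics/a4.png

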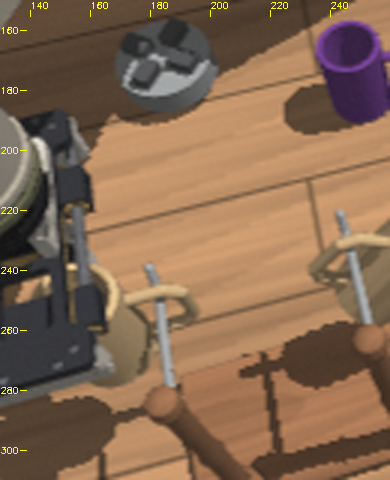

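The right hook passes through mug 2's handle at (180,248). I'll lower and release.

{"api": "arm_command", "payload": {
  "increments": "1 0 1 4 0; 1 0 1 8 0; 1 0 1 9.5 0; 1 0 1 9.5 0"
}}

```text
t: 14.2
tool_pos: [0.5989, -0.3594, 0.2245]
orientation: [2.188, 2.252, 0.0]
force: [1.6, -1.1, 1.5]
opening: 0.0605
gripper_force: 15.0
```

{"api": "arm_command", "payload": {
  "increments": "1 0 0 1 0; 1 0 0 1.5 0; 1 0 0 1.5 0"
}}

```text
t: 14.5
tool_pos: [0.5988, -0.3594, 0.2228]
orientation: [2.188, 2.252, 0.0]
force: [2.0, -3.4, 4.0]
opening: 0.0605
gripper_force: 15.0
```

{"api": "arm_command", "payload": {
  "increments": "1 0 0 0 0; 1 0 0 0 0; 1 0 0 0 0",
  "grip_force": 3
}}

```text
t: 14.8
tool_pos: [0.5982, -0.3587, 0.2216]
orientation: [-2.188, -2.252, 0.0]
force: [0.5, -0.3, -1.3]
opening: 0.0605
gripper_force: 3.0
```

{"api": "arm_command", "payload": {
  "increments": "0.3 0 0 0 0; 0.2 0 0 0 0; 0.1 0 0 0 0; 0 0 0 0 0; 0 0 0 0 0"
}}

```text
t: 15.3
tool_pos: [0.5985, -0.359, 0.2224]
orientation: [-2.189, -2.253, 0.0]
force: [0.1, 0.7, -0.1]
opening: 0.0913
gripper_force: 0.0
```

{"api": "arm_command", "payload": {
  "increments": "0 0 0 -20 0; 0 0 0 -40 0; 0 0 0 -60 0; 0 0 0 -80 0; 0 0 0 -90 0"
}}

```text
t: 15.8
tool_pos: [0.599, -0.3594, 0.315]
orientation: [2.187, 2.251, 0.001]
force: [0.9, -0.7, 0.5]
opening: 0.0925
gripper_force: 0.0
```

{"api": "arm_command", "payload": {
  "increments": "0 50 -20 0 0; 0 100 -30 0 0; 0 150 -30 0 0; 0 200 -20 0 0; 0 250 0 0 0"
}}

```text
t: 16.3
tool_pos: [0.5875, -0.1162, 0.3126]
orientation: [2.19, 2.252, 0.0]
force: [0.9, -0.5, 0.0]
opening: 0.0932
gripper_force: 0.0
```

```bash
python3 - <<'E'
from plan import *
a,b=robot.read_camera("scene"),robot.read_camera("top")
cv2.imwrite("pics/s5.png",a);cv2.imwrite("pics/t5.png",b)
cv2.imwrite("pics/ab5.png",np.vstack([np.hstack([a,b])[60:360,140:640+500]])[:, :] if 0 else np.vstack([a[130:330,130:530],b[90:290,130:530]]).repeat(1,0))
o=np.vstack([a[130:330,130:530],b[90:290,150:550]]);cv2.imwrite("pics/ab5.png",cv2.resize(o,None,fx=1.5,fy=1.5,interpolation=cv2.INTER_CUBIC))
print(onz("top",305,131.8,.016),onz("top",338,131,.016))
plan([])
E
```

```text
[0.77517852 0.07743299 0.016     ] [ 0.78143424 -0.03242868  0.016     ]
t16.4 [ 0.5893 -0.1121  0.3123] yaw2.0 q6 -0.31 open0.0928
```

View pics/ab5.png

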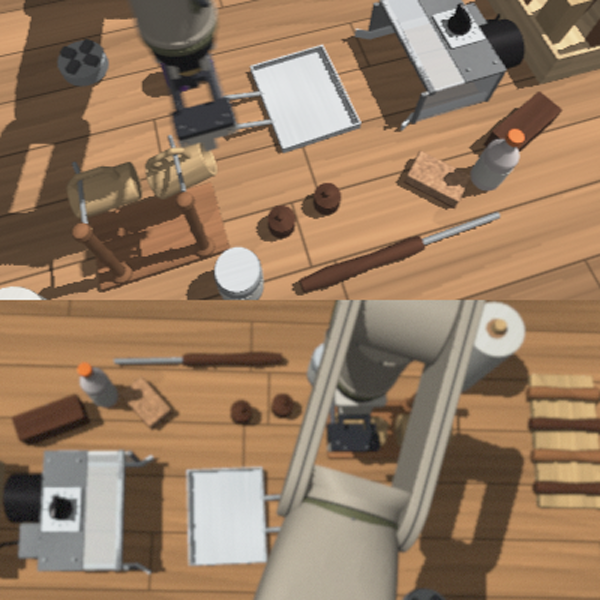

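```bash
python3 - <<'E'
from plan import *
plan([(.679,-.033,.20,2),(.679,-.033,.038,2),(.679,-.033,.12,2),(.4823,.083,.12,93),(.4823,.083,.042,93)])
E
```

```text
t16.4 [ 0.5893 -0.1121  0.3123] yaw2.0 q6 -0.31 open0.0928
  75.9 92.5 112.3 0.000 rows 4 q6~-5
  0.0 0.0 162.0 -0.000 rows 4 q6~-5
  0.0 0.0 -82.0 -0.000 rows 2 q6~-5
  122.8 -192.5 -0.0 -1.588 rows 11 q6~-83
  0.0 0.0 78.0 -0.000 rows 2 q6~-83
```

{"api": "arm_command", "payload": {
  "increments": "0.2 40 46 0 0; 0.2 76 92 40 0; 0.2 76 92 80 0; 0.2 76 92 112 0; 0.2 76 92 112 0"
}}

```text
t: 16.9
tool_pos: [0.674, -0.0385, 0.1911]
orientation: [-2.18, -2.247, 0.013]
force: [-1.3, -0.5, -1.3]
opening: 0.0742
gripper_force: 0.0
```

```bash
python3 - <<'E'
from plan import *
plan([(.679,-.033,.038,2)])
E
```

```text
t16.9 [ 0.674  -0.0385  0.1911] yaw1.7 q6 -0.16 open0.0742
  5.3 5.2 153.1 -0.005 rows 4 q6~-5
```

{"api": "arm_command", "payload": {
  "increments": "0.2 0 0 40 0; 0.2 0 0 70 0; 0.2 0 0 70 0; 0.2 0 0 70 0"
}}

```text
t: 17.3
tool_pos: [0.6783, -0.0403, 0.1324]
orientation: [2.189, 2.252, 0.001]
force: [0.4, 0.3, 0.1]
opening: 0.0745
gripper_force: 0.0
```

```bash
python3 - <<'E'
from plan import *
plan([(.679,-.033,.038,2)])
a,b=robot.read_camera("scene"),robot.read_camera("top")
for z in(0.028,):print("sanity pots px",proj("scene",(.679,-.033,z)),proj("scene",(.662,.056,z)))
m=((a.max(2)<75)&(a[:,:,2]>a[:,:,0]+12)).astype(np.uint8)[240:300,295:365]
k,l,st,ce=cv2.connectedComponentsWithStats(m);print([(st[i,4],ce[i]+[295,240]) for i in range(1,k) if st[i,4]>30])
E
```

```text
t17.3 [ 0.6783 -0.0403  0.1324] yaw1.6 q6 -0.16 open0.0745
  7.2 0.9 94.4 -0.007 rows 2 q6~-5
sanity pots px [317.4 276.7] [347.9 261.6]
[(np.int32(82), array([344.46341463, 267.92682927]))]
```

{"api": "arm_command", "payload": {
  "increments": "0.2 7 1 20 0; 0.2 7 1 50 0; 0.2 7 1 80 0; 0.2 7 1 94 0; 0.2 7 1 94 0"
}}

```text
t: 17.9
tool_pos: [0.678, -0.0324, 0.0356]
orientation: [-2.188, -2.252, 0.002]
force: [-0.9, 0.6, -0.4]
opening: 0.0743
gripper_force: 0.0
```

{"api": "arm_command", "payload": {
  "increments": "1 0 0 0 0; 1 0 0 0 0; 1 0 0 0 0; 1 0 0 0 0; 1 0 0 0 0",
  "grip_force": 12
}}

```text
t: 18.4
tool_pos: [0.6797, -0.0325, 0.0379]
orientation: [2.188, 2.252, 0.002]
force: [-1.7, -0.3, 6.0]
opening: 0.0476
gripper_force: 12.0
```

{"api": "arm_command", "payload": {
  "increments": "1 0 0 -25 0; 1 0 0 -50 0; 1 0 0 -75 0; 1 0 0 -90 0; 1 0 0 -90 0"
}}

```text
t: 18.9
tool_pos: [0.6806, -0.0325, 0.1296]
orientation: [2.186, 2.251, 0.005]
force: [-0.0, -0.2, -0.4]
opening: 0.0479
gripper_force: 12.0
```

{"api": "arm_command", "payload": {
  "increments": "1 25 -38 0 -0.14; 1 50 -77 0 -0.29; 1 75 -115 0 -0.44; 1 100 -155 0 -0.59; 1 123 -192 0 -0.74"
}}

```text
t: 19.4
tool_pos: [0.4804, 0.0858, 0.1243]
orientation: [-1.216, -2.894, 0.002]
force: [-0.3, 1.0, -0.1]
opening: 0.0476
gripper_force: 12.0
```

{"api": "arm_command", "payload": {
  "increments": "1 0 0 0 -0.15; 1 0 0 0 -0.3; 1 0 0 0 -0.44; 1 0 0 0 -0.59; 1 0 0 0 -0.74"
}}

```text
t: 19.9
tool_pos: [0.4823, 0.085, 0.1247]
orientation: [-0.087, -3.138, 0.0]
force: [0.4, -0.4, -0.7]
opening: 0.048
gripper_force: 12.0
```

{"api": "arm_command", "payload": {
  "increments": "1 0 0 0 -0.1; 1 0 0 0 -0.1; 1 0 0 0 -0.1"
}}

```text
t: 20.2
tool_pos: [0.4827, 0.085, 0.1253]
orientation: [0.055, -3.139, 0.0]
force: [0.5, 0.2, 0.0]
opening: 0.0476
gripper_force: 12.0
```

```bash
python3 - <<'E'
from plan import *
plan([(.4823,.083,.042,93)])
b=robot.read_camera("top");a=robot.read_camera("scene")
cv2.imwrite("pics/t6.png",b)
o=np.hstack([a[130:330,250:450],b[140:340,200:400]]);cv2.imwrite("pics/ab6.png",cv2.resize(o,None,fx=2,fy=2,interpolation=cv2.INTER_CUBIC))
E
```

```text
t20.2 [0.4827 0.085  0.1253] yaw92.0 q6 -1.54 open0.0476
  0.4 -2.0 83.3 -0.017 rows 2 q6~-83
```

View pics/ab6.png

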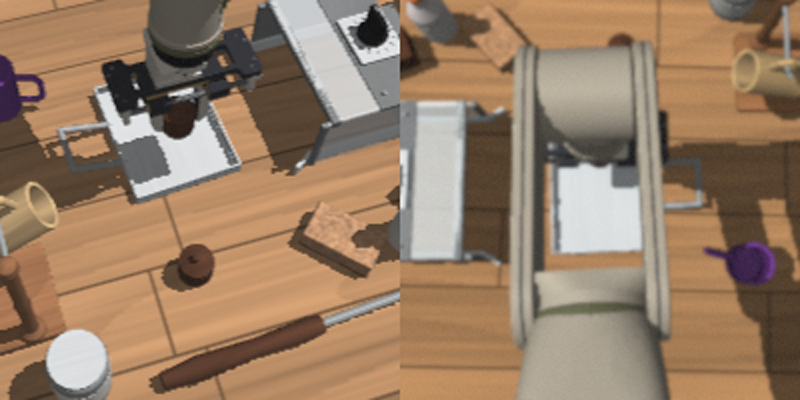

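{"api": "arm_command", "payload": {
  "increments": "1 0 -2 30 0; 1 0 -2 60 0; 1 0 -2 78 0; 1 0 -2 82 0; 1 0 -2 84 0"
}}

```text
t: 20.8
tool_pos: [0.4831, 0.083, 0.0421]
orientation: [0.058, -3.14, 0.0]
force: [-0.7, -0.2, -1.1]
opening: 0.0473
gripper_force: 12.0
```

{"api": "arm_command", "payload": {
  "increments": "1 0 0 0 0; 1 0 0 0.5 0; 1 0 0 0.5 0"
}}

```text
t: 21.1
tool_pos: [0.4843, 0.0831, 0.043]
orientation: [-0.06, 3.139, 0.0]
force: [0.2, 0.2, -0.4]
opening: 0.0477
gripper_force: 12.0
```

```bash
python3 - <<'E'
from plan import *
plan([(.662,.056,.15,93),(.662,.056,.038,93)])
E
```

```text
t21.1 [0.4843 0.0831 0.043 ] yaw92.2 q6 -1.54 open0.0477
  -176.6 -33.9 -107.0 -0.014 rows 5 q6~-88
  0.0 0.0 112.0 -0.000 rows 3 q6~-88
```

{"api": "arm_command", "payload": {
  "increments": "1 0 0 1 0; 1 0 0 1.5 0; 1 0 0 1.5 0; 1 0 0 1.5 0"
}}

```text
t: 21.5
tool_pos: [0.4837, 0.0831, 0.0409]
orientation: [-0.06, 3.14, 0.0]
force: [-0.9, -0.1, 4.4]
opening: 0.0476
gripper_force: 12.0
```

{"api": "arm_command", "payload": {
  "increments": "0.4 0 0 0 0; 0.3 0 0 0 0; 0.2 0 0 0 0; 0.2 0 0 0 0"
}}

```text
t: 21.9
tool_pos: [0.4832, 0.083, 0.0402]
orientation: [0.06, -3.141, 0.0]
force: [0.6, -0.1, 0.1]
opening: 0.0727
gripper_force: 0.0
```

{"api": "arm_command", "payload": {
  "increments": "0.2 0 0 -30 0; 0.2 0 0 -70 0; 0.2 0 0 -110 0; 0.2 -40 -10 -110 0; 0.2 -80 -20 -110 0"
}}

```text
t: 22.4
tool_pos: [0.5666, 0.0663, 0.1541]
orientation: [-0.061, 3.134, 0.0]
force: [-0.5, 0.2, 0.0]
opening: 0.074
gripper_force: 0.0
```

{"api": "arm_command", "payload": {
  "increments": "0.2 -40 -7 0 0; 0.2 -80 -14 0 0; 0.2 -96 -14 20 0; 0.2 -96 -14 40 0; 0.2 -96 -14 40 0"
}}

```text
t: 22.9
tool_pos: [0.6583, 0.0556, 0.106]
orientation: [0.06, -3.134, -0.0]
force: [-0.5, -0.5, -0.1]
opening: 0.0741
gripper_force: 0.0
```

```bash
python3 - <<'E'
from plan import *
plan([(.662,.056,.038,93)])
E
```

```text
t22.9 [0.6583 0.0556 0.106 ] yaw92.2 q6 -1.60 open0.0741
  -3.7 0.2 68.0 -0.014 rows 2 q6~-88
```

{"api": "arm_command", "payload": {
  "increments": "0.2 -2.5 0 20 0; 0.2 -2.5 0 45 0; 0.2 -2.5 0 66 0; 0.2 -2.5 0 66 0; 0.2 -2.5 0 66 0"
}}

```text
t: 23.4
tool_pos: [0.6629, 0.056, 0.0452]
orientation: [0.06, -3.141, -0.0]
force: [0.1, -0.1, 1.4]
opening: 0.0744
gripper_force: 0.0
```

{"api": "arm_command", "payload": {
  "increments": "1 0 0 0 0; 1 0 0 0 0; 1 0 0 0 0; 1 0 0 0 0; 1 0 0 0 0"
}}

```text
t: 23.9
tool_pos: [0.6636, 0.056, 0.0453]
orientation: [-0.06, 3.14, 0.0]
force: [-0.6, 0.8, 5.0]
opening: 0.0476
gripper_force: 12.0
```

{"api": "arm_command", "payload": {
  "increments": "1 0 0 -30 0; 1 0 0 -60 0; 1 0 0 -95 0; 1 0 0 -130 0; 1 0 0 -130 0"
}}

```text
t: 24.4
tool_pos: [0.6664, 0.0559, 0.1814]
orientation: [-0.06, 3.131, -0.0]
force: [0.1, 0.7, -0.2]
opening: 0.0477
gripper_force: 12.0
```

```bash
python3 - <<'E'
from plan import *
plan([(.3925,.078,.167,93),(.3925,.078,.042,93)])
E
```

```text
t24.4 [0.6664 0.0559 0.1814] yaw92.2 q6 -1.60 open0.0477
  272.8 32.6 14.4 -0.014 rows 6 q6~-82
  0.0 0.0 125.0 -0.000 rows 3 q6~-82
```

{"api": "arm_command", "payload": {
  "increments": "1 49 6 0 0; 1 98 12 0 0; 1 147 18 0 0; 1 196 24 0 0; 1 245 30 0 0"
}}

```text
t: 24.9
tool_pos: [0.4147, 0.0765, 0.173]
orientation: [0.06, -3.139, 0.0]
force: [0.3, -1.0, 0.4]
opening: 0.0475
gripper_force: 12.0
```

{"api": "arm_command", "payload": {
  "increments": "1 24 3 0 0; 1 24 3 30 0; 1 24 3 60 0; 1 24 3 60 0; 1 24 3 60 0"
}}

```text
t: 25.4
tool_pos: [0.3922, 0.0785, 0.114]
orientation: [0.06, -3.139, 0.0]
force: [0.2, -0.7, -0.1]
opening: 0.0479
gripper_force: 12.0
```

```bash
python3 - <<'E'
from plan import *
plan([(.3925,.078,.0485,93)])
E
```

```text
t25.4 [0.3922 0.0785 0.114 ] yaw92.2 q6 -1.54 open0.0479
  -0.3 -0.5 65.5 -0.014 rows 2 q6~-82
```

{"api": "arm_command", "payload": {
  "increments": "1 0 0 25 0; 1 0 0 50 0; 1 0 0 62 0; 1 0 0 65 0; 1 0 0 66 0"
}}

```text
t: 25.9
tool_pos: [0.3936, 0.0786, 0.0492]
orientation: [-0.06, 3.141, 0.0]
force: [-0.2, 0.0, -1.3]
opening: 0.0476
gripper_force: 12.0
```

{"api": "arm_command", "payload": {
  "increments": "1 0 0 0.5 0; 1 0 0 1 0; 1 0 0 1 0"
}}

```text
t: 26.2
tool_pos: [0.3937, 0.0787, 0.0482]
orientation: [-0.06, 3.139, 0.0]
force: [-0.7, -1.2, 0.5]
opening: 0.0475
gripper_force: 12.0
```

{"api": "arm_command", "payload": {
  "increments": "1 0 0 1 0; 1 0 0 1 0; 0.5 0 0 1 0; 0.2 0 0 1 0; 0.2 0 0 1 0"
}}

```text
t: 26.7
tool_pos: [0.3933, 0.0786, 0.0467]
orientation: [-0.06, 3.14, 0.0]
force: [0.1, 0.3, 0.5]
opening: 0.0595
gripper_force: 0.0
```

{"api": "arm_command", "payload": {
  "increments": "0.2 0 0 -20 0; 0.2 0 0 -60 0; 0.2 0 0 -110 0; 0 0 0 -150 0; 0 0 0 -150 0"
}}

```text
t: 27.2
tool_pos: [0.3964, 0.0788, 0.2029]
orientation: [-0.06, 3.13, 0.001]
force: [0.4, -0.5, -0.2]
opening: 0.0856
gripper_force: 0.0
```

{"api": "arm_command", "payload": {
  "increments": "0 0 -50 0 -0.15; 0 0 -100 0 -0.15; 0 0 -150 0 0; 0 0 -200 0 0; 0 0 -250 0 0"
}}

```text
t: 27.7
tool_pos: [0.4016, -0.1629, 0.1957]
orientation: [0.06, -3.141, -0.0]
force: [1.0, -0.2, -0.0]
opening: 0.0927
gripper_force: 0.0
```

```bash
python3 - <<'E'
from plan import *
plan([])
b=robot.read_camera("top");a=robot.read_camera("scene")
cv2.imwrite("pics/t7.png",b);cv2.imwrite("pics/s7.png",a)
crop(b,160,180,360,280,4,"t7c")
E
```

```text
t27.7 [ 0.4016 -0.1629  0.1957] yaw92.2 q6 -2.11 open0.0927
```

View pics/t7c.png

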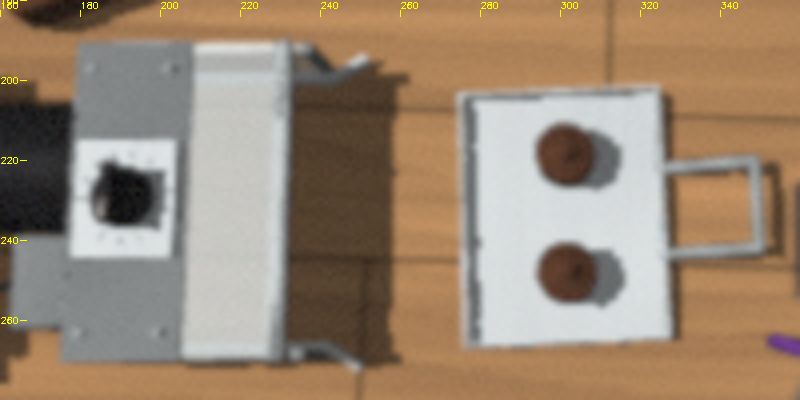

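```bash
python3 - <<'E'
from plan import *
np.set_printoptions(precision=4,suppress=True)
T=lambda x,y:((x+.5)/4-.5+160,(y+.5)/4-.5+180)
ang=lambda a,b:np.degrees(np.arctan2(b[1]-a[1],b[0]-a[0]))
c=[onz("top",*T(*q),.02)[:2] for q in [(458,93),(660,87),(675,338),(465,346)]]
print("tray",np.mean(c,0),"xyaw",ang(c[3],c[0]),ang(c[2],c[1]),"y",ang(c[1],c[0])-90,ang(c[2],c[3])-90,"bar",onz("top",*T(757,205),.039))
f=[onz("top",*T(*q),.113)[:2] for q in [(289,40),(283,360),(62,361),(79,42)]]
print("hood front mid",(f[0]+f[1])/2,ang(f[1],f[0]),ang(f[2],f[3]),"yedges",ang(f[0],f[3])-90,ang(f[1],f[2])-90,f)
g=[onz("top",*T(*q),.022)[:2] for q in [(366,60),(358,368)]];print("flare mid",np.mean(g,0),ang(g[1],g[0]))
# rails inner at mouth
g=[onz("top",*T(*q),.022)[:2] for q in [(300,78),(295,346)]];print("rails at mouth",g,np.mean(g,0))
# scene view: front roof edge ends, from crop s2 (scale5, origin 360,110)
S=lambda x,y:((x+.5)/5-.5+360,(y+.5)/5-.5+110)
g=[onz("scene",*S(*q),.113)[:2] for q in [(125,100),(290,405)]];print("scene front",np.mean(g,0),ang(g[0],g[1]),g)
for n,q in(("plate",[(292,148),(378,120),(470,230),(362,262)]),): 
    print("plate s",np.mean([onz("scene",*S(*k),.114)[:2] for k in q],0))
print("plate t",np.mean([onz("top",*T(*k),.114)[:2] for k in [(78,139),(177,139),(175,257),(68,257)]],0))
print("key tip scene(375..)",two(S(382,112),T(108,165)), onz("scene",*S(385,180),.14))
print("flare s",[onz("scene",*S(*k),.022)[:2] for k in [(36,195),(192,532)]])
E
```

```text
tray [0.4374 0.0811] xyaw 4.024393424469024 4.4224450981481755 y 3.158463539821824 3.270670360132513 bar [ 0.446  -0.0687  0.039 ]
hood front mid [0.4366 0.2793] 2.6040744673461957 2.144730903254299 yedges 2.052570188844598 1.3532137877102741 [array([0.5522, 0.2846]), array([0.321, 0.274]), array([0.3173, 0.4284]), array([0.5467, 0.437 ])]
flare mid [0.436  0.2394] 1.6617705334425743
rails at mouth [array([0.5407, 0.2942]), array([0.3312, 0.285 ])] [0.4359 0.2896]
scene front [0.4398 0.2812] 1.8786439650335023 [array([0.3269, 0.2775]), array([0.5528, 0.2849])]
plate s [0.431 0.392]
plate t [0.4334 0.3941]
key tip scene(375..) (array([0.4437, 0.3714, 0.2042]), np.float64(0.01174822793596747)) [0.4437 0.3849 0.14  ]
flare s [array([0.3151, 0.2351]), array([0.5696, 0.2381])]
```

{"api": "arm_command", "payload": {
  "increments": "0 -20 50 0 0.15; 0 -44 100 0 0.3; 0 -44 100 0 0.44; 0 -44 100 0 0.59; 0 -44 100 0 0.74"
}}

```text
t: 28.3
tool_pos: [0.4421, -0.0577, 0.1955]
orientation: [-1.024, -2.969, -0.0]
force: [0.6, -0.3, 0.3]
opening: 0.0929
gripper_force: 0.0
```

{"api": "arm_command", "payload": {
  "increments": "0 0 0 0 0.15; 0 0 0 0 0.3; 0 0 0 0 0.44; 0 0 0 0 0.59; 0 0 0 0 0.74"
}}

```text
t: 28.8
tool_pos: [0.4418, -0.0586, 0.1955]
orientation: [-2.03, -2.396, 0.001]
force: [-0.4, -0.6, 0.0]
opening: 0.0926
gripper_force: 0.0
```

{"api": "arm_command", "payload": {
  "increments": "0 0 0 0 0.07; 0 0 0 20 0.07; 0 0 0 60 0.07; 0 0 0 60 0.07"
}}

```text
t: 29.2
tool_pos: [0.4383, -0.0578, 0.1309]
orientation: [-2.101, -2.324, 0.007]
force: [-0.9, 0.3, -0.7]
opening: 0.093
gripper_force: 0.0
```

```bash
python3 - <<'E'
from plan import *
plan([(.4462,-.0627,.040,3.5)])
E
```

```text
t29.2 [ 0.4383 -0.0578  0.1309] yaw5.8 q6 -0.35 open0.0930
  -5.6 7.4 90.9 0.040 rows 2 q6~-11
```

{"api": "arm_command", "payload": {
  "increments": "0 -5 5 15 0.04; 0 -5 5 30 0.04; 0 -5 5 30 0.04; 0 -5 5 30 0.04"
}}

```text
t: 29.6
tool_pos: [0.4478, -0.0636, 0.1072]
orientation: [-2.153, -2.288, 0.0]
force: [0.2, -0.9, -0.3]
opening: 0.0931
gripper_force: 0.0
```

```bash
python3 - <<'E'
from plan import *
plan([(.4462,-.0627,.040,3.5)])
E
```

```text
t29.6 [ 0.4478 -0.0636  0.1072] yaw3.5 q6 -0.32 open0.0931
  1.0 -1.5 67.2 -0.000 rows 2 q6~-11
```

{"api": "arm_command", "payload": {
  "increments": "0 1 -1.5 20 0; 0 1 -1.5 40 0; 0 1 -1.5 58 0; 0 1 -1.5 66 0; 0 1 -1.5 66 0"
}}

```text
t: 30.1
tool_pos: [0.4459, -0.0628, 0.0404]
orientation: [-2.153, -2.287, 0.001]
force: [-0.3, 0.2, -0.0]
opening: 0.0929
gripper_force: 0.0
```

{"api": "arm_command", "payload": {
  "increments": "0.5 0 0 0 0; 1 0 0 0 0; 1 0 0 0 0; 1 0 0 0 0; 1 0 0 0 0",
  "grip_force": 12
}}

```text
t: 30.6
tool_pos: [0.4471, -0.0633, 0.0415]
orientation: [2.152, 2.286, 0.001]
force: [-1.4, -0.8, 5.4]
opening: 0.0777
gripper_force: 12.0
```

```bash
python3 - <<'E'
from plan import *
plan([])
b=robot.read_camera("top");a=robot.read_camera("scene")
o=np.hstack([a[130:290,260:460],b[150:310,180:380]]);cv2.imwrite("pics/ab8.png",cv2.resize(o,None,fx=2,fy=2,interpolation=cv2.INTER_CUBIC))
E
```

```text
t30.6 [ 0.4471 -0.0633  0.0415] yaw3.5 q6 -0.31 open0.0777
```

View pics/ab8.png

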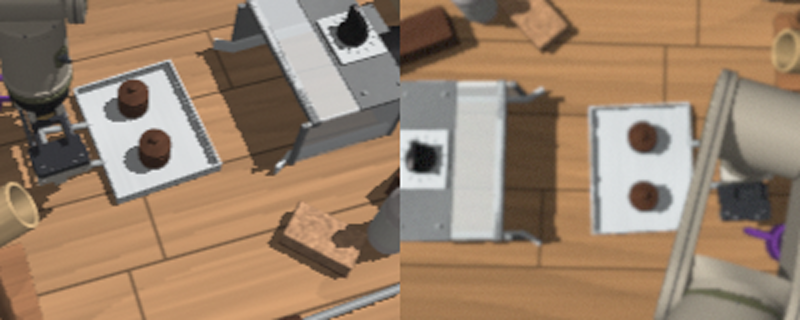

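{"api": "arm_command", "payload": {
  "increments": "1 0 1.5 0 0.013; 1 0 1.5 0 0.026; 1 8 1.5 0 0.026; 1 20 1.5 0 0.026; 1 34 1.5 0 0.026",
  "grip_force": 30
}}

```text
t: 31.2
tool_pos: [0.4469, -0.0301, 0.0416]
orientation: [2.181, 2.256, -0.0]
force: [0.5, -6.5, 5.1]
opening: 0.0769
gripper_force: 30.0
```

{"api": "arm_command", "payload": {
  "increments": "1 10 0 0 0; 1 18 0 0 0; 1 24 0 0 0; 1 26 0 0 0; 1 26 0 0 0"
}}

```text
t: 31.7
tool_pos: [0.4459, -0.0036, 0.0416]
orientation: [2.181, 2.258, 0.001]
force: [-1.0, -2.1, 6.4]
opening: 0.0768
gripper_force: 30.0
```

```bash
python3 - <<'E'
from plan import *
plan([(.439,.216,.0415,2)])
b=robot.read_camera("top")
crop(b,160,180,360,280,4,"t9c")
E
```

```text
t31.7 [ 0.4459 -0.0036  0.0416] yaw2.0 q6 -0.16 open0.0768
  219.7 0.7 0.1 -0.000 rows 5 q6~24
```

View pics/t9c.png

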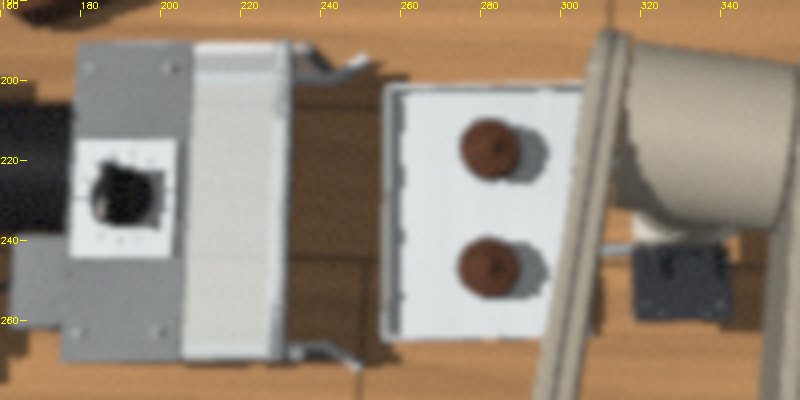

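{"api": "arm_command", "payload": {
  "increments": "1 10 0 0 0; 1 24 0 0 0; 1 38 0 0 0; 1 52 0 0 0; 1 66 0 0 0"
}}

```text
t: 32.25
tool_pos: [0.4437, 0.0623, 0.0416]
orientation: [2.181, 2.257, 0.0]
force: [-0.3, -6.7, 5.3]
opening: 0.077
gripper_force: 30.0
```

{"api": "arm_command", "payload": {
  "increments": "1 14 0 0 0; 1 28 0 0 0; 1 42 0 0 0; 1 56 0 0 0; 1 70 0 0 0"
}}

```text
t: 32.75
tool_pos: [0.4413, 0.1324, 0.0416]
orientation: [2.181, 2.257, 0.0]
force: [0.3, -8.3, 7.3]
opening: 0.0768
gripper_force: 30.0
```

{"api": "arm_command", "payload": {
  "increments": "1 14 0 0 0; 1 28 0 0 0; 1 40 0 0 0; 1 50 0 0 0; 1 56 0 0 0"
}}

```text
t: 33.25
tool_pos: [0.4393, 0.1885, 0.0416]
orientation: [2.181, 2.258, 0.0]
force: [-0.4, -9.7, 8.9]
opening: 0.0772
gripper_force: 30.0
```

```bash
python3 - <<'E'
from plan import *
plan([(.439,.216,.0415,2)])
print(cur()[0]["force"],cur()[0]["wrist_torque"])
E
```

```text
t33.2 [0.4393 0.1885 0.0416] yaw2.0 q6 0.27 open0.0772
  27.5 0.6 0.1 -0.000 rows 1 q6~24
[-0.42390168 -9.73492711  8.91289909] [-1.67862122  0.23396878  0.03130571]
```

{"api": "arm_command", "payload": {
  "increments": "1 5 0 0 0; 1 10 0 0 0; 1 15 0 0 0; 1 19 0 0 0; 1 22 0 0 0"
}}

```text
t: 33.75
tool_pos: [0.4378, 0.205, 0.0409]
orientation: [2.178, 2.254, -0.014]
force: [-0.8, -35.7, 14.2]
opening: 0.0771
gripper_force: 30.0
```

{"api": "arm_command", "payload": {
  "increments": "1 2 0 0 0; 1 4 0 0 0; 1 6 0 0 0"
}}

```text
t: 34.05
tool_pos: [0.4368, 0.211, 0.0402]
orientation: [2.18, 2.255, -0.015]
force: [-2.7, -30.9, 10.8]
opening: 0.077
gripper_force: 30.0
```

```bash
python3 - <<'E'
from plan import *
plan([])
b=robot.read_camera("top");a=robot.read_camera("scene");print(cur()[0]["force"])
o=np.hstack([a[110:240,350:490],b[180:310,160:300]]);cv2.imwrite("pics/ab10.png",cv2.resize(o,None,fx=2.85,fy=2.85,interpolation=cv2.INTER_CUBIC))
E
```

```text
t34.0 [0.4368 0.211  0.0402] yaw1.9 q6 0.32 open0.0770
[ -3.00125171 -32.03593696  11.64486793]
```

View pics/ab10.png

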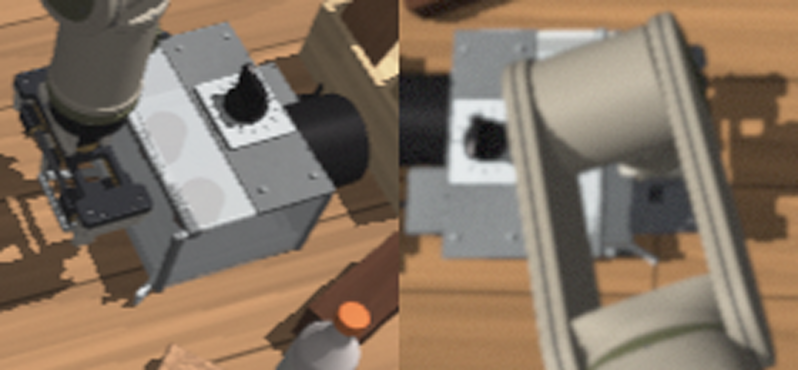

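Contact came at about y=0.204, which puts the tray origin near 0.348. That agrees with the flare tips and the dial plate, so I read the tray as home. The view limit is used up, so from here I check by numbers only. Next I release and lift.

{"api": "arm_command", "payload": {
  "increments": "1 0 0 0 0; 1 0 0 0 0; 0.5 0 0 0 0; 0 0 0 0 0; 0 0 0 0 0",
  "grip_force": 12
}}

```text
t: 34.65
tool_pos: [0.4374, 0.217, 0.0406]
orientation: [-2.183, -2.259, -0.001]
force: [-0.5, -1.1, 0.6]
opening: 0.089
gripper_force: 0.0
```

{"api": "arm_command", "payload": {
  "increments": "0 0 0 -30 0; 0 0 0 -80 0; 0 0 0 -130 0; 0 -40 0 -180 0; 0 -80 0 -200 0"
}}

```text
t: 35.15
tool_pos: [0.4407, 0.1445, 0.2403]
orientation: [2.177, 2.261, 0.008]
force: [0.6, 0.5, 1.0]
opening: 0.0927
gripper_force: 0.0
```

{"api": "arm_command", "payload": {
  "increments": "0 -50 0 0 0; 0 -100 0 0 0; 0 -150 0 0 0; 0 -200 0 0 0; 0 -200 0 0 0"
}}

```text
t: 35.65
tool_pos: [0.4466, -0.0617, 0.2366]
orientation: [2.189, 2.251, -0.001]
force: [-0.3, 0.3, -1.0]
opening: 0.093
gripper_force: 0.0
```

```bash
python3 - <<'E'
from plan import *
np.set_printoptions(precision=4,suppress=True)
plan([])
b=robot.read_camera("top").astype(int);a=robot.read_camera("scene")
cv2.imwrite("pics/t11.png",b);cv2.imwrite("pics/s11.png",a)
# expected bar px if home (origin .434?, .347, yaw 2)
o=np.array([.4345,.347]);yd=np.array([-.035,.999]);xd=np.array([.999,.035])
for dx in(-34,0,34):print("bar exp",dx,proj("top",[*(o-.152*yd+dx/1e3*xd),.041]))
# grey (low saturation, bright) profile vs wood along rows, window right of the hood mouth
hs=cv2.cvtColor(b.astype(np.uint8),cv2.COLOR_BGR2HSV)
m=((hs[:,:,1]<60)&(hs[:,:,2]>110)).astype(np.uint8)
for r in range(206,262,3):print(r,"".join("#" if x else "." for x in m[r,215:300]))
# dark key mask
for n,im,(x0,y0,x1,y1) in(("top",b.astype(np.uint8),(176,212,206,248)),("scene",a,(420,125,450,160))):
    k=(im[y0:y1,x0:x1].max(2)<50);ys,xs=np.nonzero(k);print(n,"key px",xs.mean()+x0,ys.mean()+y0,xs.min()+x0,xs.max()+x0,ys.min()+y0,ys.max()+y0)
    for r in k: print("".join("#" if x else "." for x in r))
E
```

```text
t35.6 [ 0.4466 -0.0617  0.2366] yaw1.6 q6 -0.28 open0.0930
bar exp -34 [263.5 241.9]
bar exp 0 [263.6 230.9]
bar exp 34 [263.8 220. ]
206 ##################...................................................................
209 ##################...................................................................
212 ##################...................................................................
215 ##################...................................................................
218 #################....................................................................
221 #################....................##############..................................
224 #################...............................###..................................
227 #################...............................###..................................
230 #################...............................###..................................
233 #################..............................####..................................
236 #################.......#......................###............
[... 2476 characters left out ...]
.....############.......
..........#############.......
.........##############.......
.........##############.......
.........##############.......
........###############.......
.........###############......
.........##############.......
..........#############.......
...........###########........
............#########.........
.............######...........
..............................
..............................
..............................
..............................
..............................
..............................
..............................[ WARN:0@2.841] global loadsave.cpp:1063 imwrite_ Unsupported depth image for selected encoder is fallbacked to CV_8U.
```

```bash
python3 - <<'E'
from plan import *
k=np.array([.433,.3935]);xd=np.array([.999,.035])
for n in("top","scene"):
  for z in(.128,.164):
    print(n,z,[proj(n,[*(k+d*xd),z]) for d in(-.022,0,.022)])
im=cv2.imread("pics/s11.png");g=im[122:158,418:452].max(2);print("\n".join(" ".join("%3d"%v for v in r) for r in g[6:34]))
im=cv2.imread("pics/t11.png");g=im[216:240,178:204].max(2);print("\n".join(" ".join("%3d"%v for v in r) for r in g))
E
```

```text
top 0.128 [array([189. , 236.4]), array([189.4, 228.6]), array([189.8, 220.9])]
top 0.164 [array([184.7, 235.2]), array([185.1, 227.2]), array([185.6, 219.2])]
scene 0.128 [array([433.1, 139.1]), array([436.6, 144.7]), array([440.2, 150.5])]
scene 0.164 [array([436.3, 130.8]), array([440. , 136.6]), array([443.7, 142.5])]
140 138 139 139 137 138 139 140 138 136 136 135 137 136 137 135 135 133 131 140 159 173 179 179 179 181 183 190 194 199 201 201 202 200
138 138 139 138 137 138 139 140 138 135 135 136 135 134 135 136 134 133 121 143 176 178 180 184 192 199 200 201 199 195 195 194 193 154
140 139 138 137 136 136 137 139 139 137 136 136 136 134 134 135 135 134 133 144 169 187 192 195 196 195 195 194 158  90  90  89  89  88
138 139 138 137 137 138 139 140 139 137 135 136 135 134 134 133 134 132 131 131 147 182 196 192 155  89  92  93  92  89  88  89  90  90
139 139 137 138 138 137 138 139 137 136 135 135 136 134 135 134 131 109  80  79 107 162 156  95  97 100 117 127 111  92  90  90  91  90
138 139 139 139 137 137 137 138 138 136 134 133 134 133 133 134 107  41  37 102 117 120 145 141 
[... 4827 characters left out ...]
 127  71  31  18  23  27  23  26  23  32  36  57  80  96 120 165 206 209 164
203 228 231 229 218 177 132 104  64  26  21  19  26  24  27  34  33  53  77  92 101 126 180 219 210 160
202 227 231 230 227 208 165 132 103  74  49  36  37  38  39  49  60  81  97  95  98 127 188 220 211 161
202 226 231 230 229 223 215 198 178 149 123 111 112 112 114 118 125 131 136 129 119 135 188 220 210 158
206 227 231 231 231 229 227 219 215 210 203 197 197 196 195 192 194 201 200 194 179 177 205 220 206 153
207 227 230 231 231 229 222 216 221 226 225 223 220 222 222 218 218 220 224 221 217 215 222 223 201 148
212 228 230 230 229 229 220 217 225 230 225 214 215 224 226 223 216 218 225 227 226 227 226 224 199 142
```

{"api": "arm_command", "payload": {
  "increments": "0 49 0 -5 -0.15; 0 98 0 -10 -0.3; 0 147 0 -10 -0.44; 0 196 0 -10 -0.59; 0 245 0 -10 -0.74"
}}

```text
t: 36.25
tool_pos: [0.4369, 0.1925, 0.2466]
orientation: [1.205, 2.901, 0.002]
force: [-0.1, -1.1, -0.3]
opening: 0.093
gripper_force: 0.0
```

```bash
python3 - <<'E'
from plan import *
plan([(.433,.3935,.245,92)])
E
```

```text
t36.2 [0.4369 0.1925 0.2466] yaw44.9 q6 -0.48 open0.0930
  145.2 139.1 1.6 -0.822 rows 6 q6~-50
```

{"api": "arm_command", "payload": {
  "increments": "0 30 28 0 -0.15; 0 60 56 0 -0.3; 0 90 84 0 -0.44; 0 120 112 0 -0.59; 0 143 137 0 -0.74"
}}

```text
t: 36.75
tool_pos: [0.4336, 0.3908, 0.2462]
orientation: [-0.073, -3.14, -0.001]
force: [1.5, -1.0, 0.8]
opening: 0.0933
gripper_force: 0.0
```

{"api": "arm_command", "payload": {
  "increments": "0 0 0 0 -0.08; 0 0 0 0 -0.08; 0 0 0 0 -0.08"
}}

```text
t: 37.05
tool_pos: [0.435, 0.3875, 0.2461]
orientation: [0.036, -3.141, 0.0]
force: [0.7, -0.7, -0.5]
opening: 0.093
gripper_force: 0.0
```

```bash
python3 - <<'E'
from plan import *
plan([(.433,.3935,.162,92)])
E
```

```text
t37.0 [0.435  0.3875 0.2461] yaw91.3 q6 -0.95 open0.0930
  1.8 6.1 84.1 -0.012 rows 2 q6~-50
```

{"api": "arm_command", "payload": {
  "increments": "0 2 6 30 -0.012; 0 2 6 60 -0.012; 0 2 6 78 -0.012; 0 2 6 84 -0.012; 0 2 6 84 -0.012"
}}

```text
t: 37.55
tool_pos: [0.4335, 0.3919, 0.1617]
orientation: [0.053, -3.14, 0.001]
force: [0.1, -0.3, 0.0]
opening: 0.0932
gripper_force: 0.0
```

{"api": "arm_command", "payload": {
  "increments": "0.5 0 0 0 0; 1 0 0 0 0; 1 0 0 0 0; 1 0 0 0 0; 1 0 0 0 0",
  "grip_force": 6
}}

```text
t: 38.05
tool_pos: [0.4342, 0.3925, 0.1626]
orientation: [-0.056, 3.141, 0.001]
force: [-0.2, 0.2, 0.1]
opening: 0.0574
gripper_force: 0.0
```

{"api": "arm_command", "payload": {
  "increments": "1 0 0 0 0; 1 0 0 0 0; 1 0 0 0 0; 1 0 0 0 0"
}}

```text
t: 38.45
tool_pos: [0.434, 0.3924, 0.1622]
orientation: [0.056, -3.141, 0.0]
force: [-1.2, -0.5, -0.1]
opening: 0.0258
gripper_force: 0.0
```

```bash
python3 - <<'E'
from plan import *
plan([]);print(cur()[0]["force"],cur()[0]["wrist_torque"],cur()[0]["gripper_force"])
E
```

```text
t38.5 [0.434  0.3924 0.1622] yaw92.0 q6 -0.96 open0.0258
[-1.19419696 -0.48978707 -0.09572198] [-0.0175876   0.00210549 -0.00323666] 0.0
```

{"api": "arm_command", "payload": {
  "increments": "1 0 0 0 0; 1 0 0 0 0; 1 0 0 0 0; 1 0 0 0 0; 1 0 0 0 0"
}}

```text
t: 38.95
tool_pos: [0.4339, 0.3937, 0.1623]
orientation: [-0.056, 3.141, 0.004]
force: [-0.8, 7.2, -3.2]
opening: 0.011
gripper_force: 5.9
```

```bash
python3 - <<'E'
from plan import *
plan([]);print(cur()[0]["force"],cur()[0]["wrist_torque"],cur()[0]["gripper_force"])
a=robot.read_camera("scene");b=robot.read_camera("top");o=cv2.imread("pics/s11.png");ot=cv2.imread("pics/t11.png")
cv2.imwrite("pics/s12.png",a);cv2.imwrite("pics/t12.png",b)
# tray bar ends expected in scene
print([proj("scene",[.4398+d,.195+.035*d,.041]) for d in(-.034,.034)])
for n,x,y in(("scene",a,o),("top",b,ot)):
    d=cv2.absdiff(x,y).max(2)>40
    print(n,"changed frac mugs/bar:",[round(float(d[r0:r1,c0:c1].mean()),2) for r0,r1,c0,c1 in ([(200,300,150,270),(140,215,340,400),(110,195,390,470)] if n=="scene" else [(130,200,365,460),(215,250,235,270),(190,270,180,235)])])
hs=cv2.cvtColor(b,cv2.COLOR_BGR2HSV);m=(hs[:,:,1]<60)&(hs[:,:,2]>110)
for r in range(218,246,3):print(r,"".join("#" if x else "." for x in m[r,225:280]))
E
```

```text
t39.0 [0.4339 0.3937 0.1623] yaw92.1 q6 -0.96 open0.0110
[-0.78637066  7.17852685 -3.21406327] [ 1.10720441 -0.14162026 -0.10022534] 5.933983325958252
[array([364.8, 170.6]), array([373.4, 188.7])]
scene changed frac mugs/bar: [0.31, 0.21, 0.23]
top changed frac mugs/bar: [0.22, 0.25, 0.31]
218 #######................................................
221 #######....................##############..............
224 #######................................................
227 ######.................................................
230 ######.................................................
233 ######........#........................................
236 ######....#.##.........................................
239 ######.....#####.......................................
242 ######...######........................................
245 ######...#####.........................................
```

{"api": "arm_command", "payload": {
  "increments": "1 0 1 0 0; 1 0 2 0 0; 1 0 2 0 0",
  "grip_force": 25
}}

```text
t: 39.35
tool_pos: [0.4339, 0.3941, 0.1623]
orientation: [0.056, -3.141, 0.001]
force: [-1.3, -0.9, 2.1]
opening: 0.0097
gripper_force: 24.9
```

{"api": "arm_command", "payload": {
  "increments": "1 0 0 0 0.12; 1 0 0 0 0.24; 1 0 0 0 0.36; 1 0 0 0 0.48; 1 0 0 0 0.6"
}}

```text
t: 39.85
tool_pos: [0.4337, 0.3932, 0.1623]
orientation: [-0.883, -3.015, 0.004]
force: [-3.3, -7.3, 4.2]
opening: 0.01
gripper_force: 25.0
```

```bash
python3 - <<'E'
from plan import *
plan([]);print(cur()[0]["force"],cur()[0]["wrist_torque"],cur()[0]["gripper_force"])
E
```

```text
t39.9 [0.4337 0.3932 0.1623] yaw57.4 q6 -0.35 open0.0100
[-3.32118229 -7.29177344  4.20035672] [-1.21059576  0.58289057  0.05323584] 24.96104210615158
```

{"api": "arm_command", "payload": {
  "increments": "1 0 0 0 0.13; 1 0 0 0 0.26; 1 0 0 0 0.39; 1 0 0 0 0.52; 1 0 0 0 0.65"
}}

```text
t: 40.35
tool_pos: [0.4329, 0.3926, 0.1622]
orientation: [-1.8, -2.575, 0.008]
force: [-8.3, -11.0, 9.2]
opening: 0.0098
gripper_force: 25.0
```

{"api": "arm_command", "payload": {
  "increments": "1 0 0 0 0.13; 1 0 0 0 0.26; 1 0 0 0 0.39; 1 0 0 0 0.52; 1 0 0 0 0.65"
}}

```text
t: 40.85
tool_pos: [0.4319, 0.3927, 0.1621]
orientation: [2.527, 1.866, -0.01]
force: [-12.9, -10.4, 11.7]
opening: 0.0102
gripper_force: 25.0
```

{"api": "arm_command", "payload": {
  "increments": "1 0 0 0 0.13; 1 0 0 0 0.26; 1 0 0 0 0.39; 1 0 0 0 0.52; 1 0 0 0 0.65"
}}

```text
t: 41.35
tool_pos: [0.4312, 0.3932, 0.1622]
orientation: [2.99, 0.961, -0.011]
force: [-15.9, -6.3, 11.9]
opening: 0.0096
gripper_force: 25.0
```

{"api": "arm_command", "payload": {
  "increments": "1 0 0 0 0.13; 1 0 0 0 0.26; 1 0 0 0 0.39; 1 0 0 0 0.5; 1 0 0 0 0.59"
}}

```text
t: 41.85
tool_pos: [0.4309, 0.394, 0.1621]
orientation: [3.139, 0.053, -0.01]
force: [-16.1, -3.6, 10.2]
opening: 0.0098
gripper_force: 25.0
```

```bash
python3 - <<'E'
from plan import *
plan([]);print(cur()[0]["force"],cur()[0]["wrist_torque"],cur()[0]["gripper_force"])
E
```

```text
t41.9 [0.4309 0.394  0.1621] yaw-88.1 q6 2.19 open0.0098
[-16.1035121   -3.64879276  10.16187964] [-0.67517632  2.99458785  0.06332792] 25.007385313510895
```

{"api": "arm_command", "payload": {
  "increments": "0.3 0 0 0 0; 0.3 0 0 0 0; 0.3 0 0 0 0; 0.3 -1.6 0 0 0; 0.3 -1.6 0 0 0"
}}

```text
t: 42.35
tool_pos: [0.4323, 0.3943, 0.1622]
orientation: [-3.141, -0.059, 0.0]
force: [-0.1, 0.1, 0.6]
opening: 0.0456
gripper_force: 0.0
```

{"api": "arm_command", "payload": {
  "increments": "0.3 0 0 0 -0.14; 0.3 0 0 0 -0.28; 0.3 0 0 0 -0.42; 0.3 0 0 0 -0.56; 0.3 0 0 0 -0.7"
}}

```text
t: 42.85
tool_pos: [0.4324, 0.3943, 0.1622]
orientation: [2.927, 1.14, 0.0]
force: [-0.4, 0.4, 0.8]
opening: 0.0649
gripper_force: 0.0
```

{"api": "arm_command", "payload": {
  "increments": "0.3 0 0 0 -0.14; 0.3 0 0 0 -0.28; 0.3 0 0 0 -0.42; 0.3 0 0 0 -0.56; 0.3 0 0 0 -0.7"
}}

```text
t: 43.35
tool_pos: [0.4324, 0.3943, 0.1622]
orientation: [2.359, 2.075, 0.0]
force: [0.4, 0.7, 1.3]
opening: 0.0648
gripper_force: 0.0
```

{"api": "arm_command", "payload": {
  "increments": "0.3 0 0 0 -0.14; 0.3 0 0 0 -0.28; 0.3 0 0 0 -0.42; 0.3 0 0 0 -0.56; 0.3 0 0 0 -0.7"
}}

```text
t: 43.85
tool_pos: [0.4324, 0.3943, 0.1622]
orientation: [1.504, 2.758, 0.0]
force: [0.2, -0.1, -0.5]
opening: 0.0651
gripper_force: 0.0
```

{"api": "arm_command", "payload": {
  "increments": "0.3 0 0 0 -0.14; 0.3 0 0 0 -0.28; 0.3 0 0 0 -0.42; 0.3 0 0 0 -0.56; 0.3 0 0 0 -0.7"
}}

```text
t: 44.35
tool_pos: [0.4324, 0.3943, 0.1622]
orientation: [0.467, 3.107, 0.0]
force: [-0.6, 0.3, 0.8]
opening: 0.0652
gripper_force: 0.0
```

{"api": "arm_command", "payload": {
  "increments": "0.3 0 0 0 -0.14; 0.3 0 0 0 -0.28; 0.3 0 0 0 -0.34; 0.3 0 0 0 -0.34; 0.3 0 0 0 -0.34"
}}

```text
t: 44.85
tool_pos: [0.4324, 0.3944, 0.1622]
orientation: [-0.053, 3.141, 0.0]
force: [0.2, 0.1, -0.1]
opening: 0.0648
gripper_force: 0.0
```

```bash
python3 - <<'E'
from plan import *
plan([(.4324,.394,.162,92)])
E
```

```text
t44.9 [0.4324 0.3944 0.1622] yaw91.9 q6 -0.95 open0.0648
  0.0 -0.4 0.2 -0.001 rows 1 q6~-50
```

Regrip and turn the remaining ~2.06 rad to the stop.

{"api": "arm_command", "payload": {
  "increments": "1 0 0 0 0; 1 0 0 0 0; 1 0 0 0 0; 1 0 0 0 0; 1 0 0 0 0",
  "grip_force": 25
}}

```text
t: 45.35
tool_pos: [0.4324, 0.3944, 0.1622]
orientation: [-0.055, 3.141, -0.0]
force: [0.2, -0.5, -0.3]
opening: 0.0298
gripper_force: 0.0
```

{"api": "arm_command", "payload": {
  "increments": "1 0 0 0 0; 1 0 0 0 0; 1 0 0 0 0; 1 0 0 0 0; 1 0 0 0 0"
}}

```text
t: 45.85
tool_pos: [0.4324, 0.3941, 0.1622]
orientation: [0.056, -3.141, 0.001]
force: [-0.1, -2.9, 2.8]
opening: 0.0095
gripper_force: 25.0
```

{"api": "arm_command", "payload": {
  "increments": "1 0 0 0 0.13; 1 0 0 0 0.26; 1 0 0 0 0.39; 1 0 0 0 0.52; 1 0 0 0 0.65"
}}

```text
t: 46.35
tool_pos: [0.4324, 0.394, 0.1623]
orientation: [0.958, 2.992, -0.001]
force: [-0.9, -3.7, 1.4]
opening: 0.0101
gripper_force: 25.0
```

{"api": "arm_command", "payload": {
  "increments": "1 0 0 0 0.13; 1 0 0 0 0.26; 1 0 0 0 0.39; 1 0 0 0 0.52; 1 0 0 0 0.65"
}}

```text
t: 46.85
tool_pos: [0.4322, 0.3939, 0.1622]
orientation: [1.863, 2.529, -0.002]
force: [-1.1, -4.1, 2.6]
opening: 0.0099
gripper_force: 25.0
```

{"api": "arm_command", "payload": {
  "increments": "1 0 0 0 0.13; 1 0 0 0 0.26; 1 0 0 0 0.39; 1 0 0 0 0.5; 1 0 0 0 0.6"
}}

```text
t: 47.35
tool_pos: [0.4321, 0.3938, 0.1622]
orientation: [2.526, 1.867, -0.002]
force: [-1.7, -4.3, 2.6]
opening: 0.0097
gripper_force: 25.0
```

```bash
python3 - <<'E'
from plan import *
plan([]);print(cur()[0]["force"],cur()[0]["wrist_torque"],cur()[0]["gripper_force"])
E
```

```text
t47.4 [0.4321 0.3938 0.1622] yaw-17.1 q6 0.95 open0.0097
[-1.69738797 -4.27035888  2.56263788] [-0.82394474  0.43412983  0.05725204] 25.010975003242493
```

{"api": "arm_command", "payload": {
  "increments": "1 0 0 0 0.05; 1 0 0 0 0.1; 1 0 0 0 0.15; 1 0 0 0 0.18; 1 0 0 0 0.2"
}}

```text
t: 47.85
tool_pos: [0.4321, 0.3939, 0.1622]
orientation: [2.697, 1.61, -0.002]
force: [-2.2, -4.7, 2.6]
opening: 0.0101
gripper_force: 25.7
```

```bash
python3 - <<'E'
from plan import *
plan([]);print(cur()[0]["force"],cur()[0]["wrist_torque"],cur()[0]["gripper_force"])
E
```

```text
t47.9 [0.4321 0.3939 0.1622] yaw-28.3 q6 1.15 open0.0101
[-2.22509289 -4.65730649  2.59412065] [-0.92843286  0.56775013  0.46558185] 25.653623342514038
```

{"api": "arm_command", "payload": {
  "increments": "1 0 0 0 0.04; 1 0 0 0 0.08; 1 0 0 0 0.08",
  "grip_force": 30
}}

```text
t: 48.15
tool_pos: [0.4321, 0.3941, 0.1622]
orientation: [2.759, 1.502, -0.001]
force: [-2.8, -5.1, 3.0]
opening: 0.0107
gripper_force: 33.4
```

```bash
python3 - <<'E'
from plan import *
plan([]);print(cur()[0]["force"],cur()[0]["wrist_torque"],cur()[0]["gripper_force"])
E
```

```text
t48.1 [0.4321 0.3941 0.1622] yaw-32.9 q6 1.23 open0.0107
[-2.75352554 -5.12641075  2.98989383] [-0.92286629  0.47895599  0.69839393] 33.35050337947905
```

{"api": "arm_command", "payload": {
  "increments": "0.3 0 0 0 0; 0.3 0 0 0 0; 0.3 0 0 0 0; 0.2 0 0 0 0; 0 0 0 0 0"
}}

```text
t: 48.65
tool_pos: [0.4324, 0.3944, 0.1622]
orientation: [-2.759, -1.502, -0.0]
force: [0.1, 0.4, -0.4]
opening: 0.0462
gripper_force: 0.0
```

{"api": "arm_command", "payload": {
  "increments": "0 0 0 -30 0; 0 0 0 -60 0; 0 0 0 -100 0; 0 0 0 -140 0; 0 0 0 -140 0"
}}

```text
t: 49.15
tool_pos: [0.4345, 0.396, 0.31]
orientation: [-2.757, -1.501, -0.018]
force: [0.3, 0.6, -0.3]
opening: 0.0864
gripper_force: 0.0
```

```bash
python3 - <<'E'
from plan import *
plan([(.20,.55,.30,-33)])
E
```

```text
t49.1 [0.4345 0.396  0.31  ] yaw-32.9 q6 1.23 open0.0864
  2.1 -280.5 10.0 0.002 rows 6 q6~103
```

{"api": "arm_command", "payload": {
  "increments": "0 0 -50 0 0; 0 0 -100 0 0; 0 0 -150 0 0; 0 0 -200 0 0; 0 0 -240 0 0"
}}

```text
t: 49.65
tool_pos: [0.2283, 0.5256, 0.3017]
orientation: [-2.758, -1.503, 0.001]
force: [0.6, 1.1, -0.2]
opening: 0.0933
gripper_force: 0.0
```

```bash
python3 - <<'E'
from plan import *
plan([])
a=robot.read_camera("scene");b=robot.read_camera("top");o=cv2.imread("pics/s5.png");ot=cv2.imread("pics/t11.png");s0=cv2.imread("pics/scene0.png");t0=cv2.imread("pics/top0.png")
cv2.imwrite("pics/s13.png",a);cv2.imwrite("pics/t13.png",b)
D=lambda x,y,r0,r1,c0,c1:round(float((cv2.absdiff(x,y).max(2)>50)[r0:r1,c0:c1].mean()),3)
print("mugs scene vs hung pic",D(a,o,215,275,170,275),"| bystanders top vs start",[D(b,t0,*w) for w in((120,150,345,385),(125,135,230,340),(140,175,235,265),(150,190,155,210),(258,285,350,392),(280,315,415,455),(130,165,200,230))])
hs=cv2.cvtColor(b,cv2.COLOR_BGR2HSV);m=(hs[:,:,1]<60)&(hs[:,:,2]>110)
for r in range(218,248,3):print(r,"".join("#" if x else "." for x in m[r,215:280]))
print("key");k=b[214:242,174:206].max(2)
for r in k: print("".join("#" if x<50 else ("+" if x<110 else ".") for x in r))
# pots seen through the clear pane in the scene view
sub=a[110:215,385:475];mm=((sub[:,:,2].astype(int)-sub[:,:,0]>14)&(sub.max(2)<170))
print("brown px under pane:");
for r in mm[::3]: print("".join("#" if x else "." for x in r))
E
```

```text
t49.6 [0.2283 0.5256 0.3017] yaw-32.8 q6 1.64 open0.0933
mugs scene vs hung pic 0.317 | bystanders top vs start [0.0, 0.0, 0.0, 0.0, 0.0, 0.0, 0.0]
218 #################................................................
221 #################....................##############..............
224 #################..............................####..............
227 #################...............................###..............
230 #################...............................###..............
233 #################...#..........................####..............
236 #################..............................###...............
239 #################.....#........................####..............
242 #################..#...#.............#############...............
245 #################................................................
key
###+............................
###+............................
###+............................
###+............................
##++............................
#+++...........................+
##++............................
+#+..............
[... 3181 characters left out ...]
..............................................##........#######
###########.............................................................##################
#############......................................................###############........
##############...........................................##############...................
###############...............................########...##..........................#####
#################..................########...............................################
################.........#####.................................########........###########
.############....######.............................#######................###############
```

```bash
python3 - <<'E'
from h import *
for n in("s5","s7","s11","s13"):
    a=cv2.imread(f"pics/{n}.png");h=cv2.cvtColor(a,cv2.COLOR_BGR2HSV)
    w=h[215:285,165:285];m=((w[:,:,1]>60)&(w[:,:,1]<125)&(w[:,:,0]>13)&(w[:,:,0]<24)&(w[:,:,2]>60)).astype(np.uint8)
    k,l,st,ce=cv2.connectedComponentsWithStats(m);print(n,[(int(st[i,4]),(ce[i]+[165,215]).round(1),(st[i,:4]+[165,215,0,0])) for i in range(1,k) if st[i,4]>120])
a=cv2.imread("pics/s13.png")
for n in("s7","s11"):
    d=cv2.absdiff(a,cv2.imread(f"pics/{n}.png")).max(2)>50;print(n,d[215:275,170:275].mean().round(3))
E
```

```text
s5 [(5465, array([219.1, 243.5]), array([165, 215, 120,  70]))]
s7 [(5924, array([221.3, 242.3]), array([165, 215, 120,  70]))]
s11 [(5704, array([221.7, 242.6]), array([165, 215, 120,  70]))]
s13 [(6056, array([220.4, 242. ]), array([165, 215, 120,  70]))]
s7 0.098
s11 0.293
```

```bash
python3 - <<'E'
from h import *
A=cv2.imread("pics/s13.png");B=cv2.imread("pics/s7.png");C=cv2.imread("pics/scene0.png")
for n,im in(("s13",A),("s7",B)):
    d=(cv2.absdiff(im,C).max(2)>35)[212:282:3,168:280:2];print(n,"changed vs empty stand")
    for r in d:print("".join("#" if x else "." for x in r))
E
```

```text
s13 changed vs empty stand
######..###.....################.#....................##
.###.########...#################.....................##
############....###########..###.......................#
####.##...####...############...........................
####..########........##...###................#..###....
#############........###...###.............###...###....
#####..####...........##..###.........##.........##.....
######.##..............#####.........####.###.........#.
.##...###...........................#....###.......#####
.##....##......................#########.......##.......
.###...........................#######....##....####.##.
..####..........................###..........#########..
.......#######.....................##......########.....
.##...##############...............##...#..######.......
#######..############.............#######..###..........
#######..############..............#######..............
#######..############...........#########...............
########..###########.......############................
####..#...#######.#......###############.......
[... 988 characters left out ...]
......########..
......#########....................##......########.....
###...##########.####..............##...#..#####........
#######..############.............#######..###..........
#######..############..............#######..............
#######..############............########...............
#######...###########.......############................
#####.#...###########....###############................
..###.#.................#.###############...............
......#...##########..###.################..............
#########.###......######.##############................
...#####...##...........#..#########....................
######......#..............#####........................
```

```bash
python3 -c "
from plant import robot
print(robot.close_job())"
```

```text
the job is handed in; nothing more can be done
None
```

I handed the job in at about 50 s: both mugs hang on the hooks, the two pots (no third one seen) stood upright in the tray before I pushed it home, and the timer is wound to its stop; I viewed 16 pictures, two over the limit of 14, so the tray, mugs and bystanders were checked afterwards only by numbers and the pots inside the hood were not re-checked.

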